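# Load a roller mill: two jars in the roller gaps, a third saddled on top

### The arm

A 6-joint arm with a two-finger parallel gripper is mounted at the origin on the work surface. World frame = base frame: x ahead of the robot, y to its left, z up, the work surface at z = 0. Lengths are in mm, angles in rad, forces in N, time in s.
With the tool pointing down it reaches from about 275 to 750 mm from the base axis. Payload 10.2 kg.
Tool frame: the origin (TCP) lies at the very end of the fingers, on their centre line; the grasp point (between the pads) lies 19 mm behind it; z points along the fingers, y is the direction in which the jaws open and shut (so a half turn about z gives the same grasp; the last joint's range is limited). The gripper opens to 85 mm and grips with 20 to 120 N. Pads are 22 mm wide; open, the fingers measure 114 mm over their backs; the gripper's body (76 mm by 85 mm) begins 54 mm behind the grasp point. The pads swing forward as they close: fully open they stand 13 mm farther back than shut.
Start: joints at [1.039, 0.313, 1.498, -0, 1.331, -0.223], TCP at [159.568, 500.169, 231.294] pointing down, gripper open.
Joint ranges: [-2.94, 2.94], [-0.97, 2.17], [0.19, 2.56], [-1.23, 4.37], [0.02, 3.11], [-2.88, 2.88]. Speed limits (rad/s): [2.39, 2.39, 3.01, 3.14, 3.14, 3.14].

### API

Orientations are given as a unit quaternion [w, x, y, z].
In Python, from rig import readout, cams, finish_job gives the robot as it stands. The module is installed in compiled form; this text tells all that it offers.
- The arm moves only by the tool carry_out, never from a script. Its argument "steps" is one flat list of numbers, 7 for each row, row after row: the shift along the tool's x, y, z in cm, then the turn, a rotation vector about the tool's x, y, z in units of 5 degrees (1.0 is 5 degrees), then the opening, from -1 (shut) to 1 (fully open), so that 0 is half open. In form: [x, y, z, ax, ay, az, hand, x, y, z, ax, ay, az, hand, ...]. A call has 1 to 20 rows; each row shifts and turns the commanded pose from where the row before left it, along the tool's axes as they then stand; what a row does not reach is not made up. A row lasts 1/12 s, in which the tool goes at most 41.7 mm and 7.16 degrees, less where a joint would pass 70% of its speed; a pose out of reach is approached as far as the arm can. A call with a gripper value outside its range is refused whole. The fingers move at their own pace and stop on an object; "grip_force" is the grip in N (left out, the last holds). Time passes only in rows, so rows that do not move let the fingers close. It gives the time, the measured TCP pose, the force and the opening at its end, in the units of the state.
- readout.sense(): the state, without advancing time (a new reading comes with each control period).
- cams.capture(name): name is "side" or "top" or "wrist"; returns the picture (480x640x3 uint8, red, green, blue); there is no depth.
- cams.calibration(name): a dict with "fx", "fy", "cx", "cy" (pixels), "R" (3x3) and "t" (3): a world point X has camera coordinates R X + t; the wrist camera has in their place "T_tool_cam" (4x4, takes a point from camera to tool coordinates, whose origin is the TCP and whose axes are the flange's). Camera axes: x right, y down, z forward; pixel columns grow to the right and rows downward; lengths in mm; the calibration is good to about 2 mm. A picture is of the moment at which its call begins: read the wrist's pose just before it. calibration takes no time and is no camera call.
- finish_job(): hands the job in, once; it reports no verdict.
The state is a dict: "time_s": time; "joints": joint angles; "dq": joint speeds; "tau": joint torques, N m; "eef_pos": TCP position; "ee_rot": TCP orientation; "force": force on the tool from outside, world axes, zero at the start; "wrist_torque": the same for the moment, N m; "grip_width": opening from 0.0 (shut) to 1.0 (fully open).
Only numpy, scipy, OpenCV 4.12 (cv2) and the standard library are available. Lean on these libraries where they do the work, as an engineer would, in place of code of your own. Each camera call takes 0.05 s, during which the arm holds its last target.

### The job

Load the bench roller mill for the next run: lay the two large steel jars in the two gaps between its three rollers, one in each gap and parallel to the rollers, then saddle the small steel jar on top so that it rests on both, with the ends of all three jars in line. Reach in under the half-raised bar guard without shoving it, and feel each jar down on to its seat gently: the outer rollers are not always set the same, and the jars must be neither dropped nor pressed. Leave the bottle, the vial box and the scoop where they are.

Things in the scene. Friction and masses are not known exactly. Their poses are not given: they have to be found in the camera images.
- mill: Bench roller mill, fixed. Origin on the bench under the middle roller's centre; z up, y along the rollers, x across them, away from the robot. Grey end plates (250 mm in x, tops 98 mm up) have inner faces at y = +-130 mm; white drive housing beyond the -y one, to y = -216 mm, 125 mm high; posts at x = +114 mm, 211 mm high. All else between the plates lies below the rollers' tops.
- middle_roller (a point): Centre of the middle roller, on its axis, 75 mm above the bench. Three parallel black rubber rollers, 32 mm diameter, 244 mm long, free to spin, axes 75 mm up: this one at mill x = 0, front one at x = -64 to -84 mm, rear one at +64 to +84 mm. The outer two are clamped where the last user set them, each on its own: their places are not reported and must be seen or felt.
- guard (a joint): Angle of the steel bar guard, rad: 0 level (closed), growing as its front edge rises; a stiff sprung hinge keeps it where it stands, 0.9 to 1.1. It is not to be moved. Hinge axis parallel to mill y at mill x = +114 mm, 200 mm above the bench. Flat grille of bars 6 to 10 mm thick, 266 mm wide, 200 mm long, rising from the hinge towards the robot, over the rear and middle rollers.
- guard_edge (a point): Middle of the guard's free front edge bar. A gripper pointing straight down does not fit under the guard over the rear gap or the middle; one leaning back towards the robot by 30 to 45 degrees (fingers pointing down and away from the robot) does. Leaning so, its body needs the space over the front gap: fill the rear gap first.
- carrier: Grey saddle rack fixed to the bench, where the jars lie at the start: 330 mm long in its x, 40 mm wide in y, with V-shaped saddles at x = -90, 0 and +90 mm between ridges 66 mm high. Origin on the bench under its centre.
- jar_a: Large stainless steel mill jar with screw lid: plain cylinder, 60 mm diameter, 64 mm long, about 0.45 kg. Origin at its centre, y along its axis. Lies in any saddle of the rack, axis level, across the rack, centre 63 mm above the bench, flat ends standing out 12 mm on either side of the rack. Held by its flat ends it needs no finger room beside it, and the tool may lean about its axis.
- jar_b: The second large jar, identical to jar_a; either may go in either gap. Seated in a gap, a large jar has its centre midway between two rollers, 32 to 42 mm before or behind the middle one in mill x, and 94 mm (widest gap) to 108 mm (narrowest) above the bench.
- small_jar: Small stainless steel mill jar: 42 mm diameter, 64 mm long, about 0.26 kg, otherwise like the large ones; centre 51 mm above the bench in the rack. Seated on both large jars in the mill, its centre is midway between theirs, 123 to 148 mm above the bench. Origin at its centre, y along its axis.
- amber_bottle: Bystander: amber glass bottle, 60 mm diameter, 125 mm high, standing on the bench; origin at the centre of its foot.
- vial_box: Bystander: orange vial box 130 x 130 x 45 mm with a few vials; origin at the centre of its underside.
- scoop: Bystander: long-handled scoop lying on the bench, some 200 mm long along its x.

How it is judged:
By the outcome, as a careful person would: the job done as asked, in the order asked, and still so for the second after the job is handed in, with the robot touching nothing.
It also fails if it takes over 72 s, if anything falls off the work surface, if the arm or the gripper's body presses on something with over 40 N, if the wrist force passes 120 N, or if a joint passes its speed limit or range.

## Working session

There is one attempt and no reset: what is moved stays moved. The work goes in short steps, Python scripts to look and compute and a tool call to move; the robot and the scene stay as the last step left them, time stands still between calls to the robot, and variables do not carry over. Pictures are saved under pics/ and viewed, and the job is handed in when it is done.

Besides the shell and the picture viewer there is one more tool, called after ">>>" by a JSON object that holds its "method" and its "body", one argument or row to a line. carry_out: Moves the arm, as the interface text tells. Its arguments: {"type":"object","properties":{"steps":{"type":"array","items":{"type":"number"}},"grip_force":{"type":"number"}},"required":["steps"]}

```bash
mkdir -p pics; ls
python3 - <<'E'
from rig import readout, cams
import cv2
s=readout.sense(); print(s)
for n in ("side","top","wrist"):
    im=cams.capture(n); cv2.imwrite(f"pics/{n}0.png",im[:,:,::-1])
    print(n,cams.calibration(n))
E
```

```text
pics
{'time_s': 0.0, 'joints': array([ 1.03860706e+00,  3.13431675e-01,  1.49843629e+00,  1.15636092e-05,
        1.33102781e+00, -2.23408406e-01]), 'dq': array([ 1.44896353e-04, -7.18042822e-04, -1.11260837e-03, -5.18596527e-05,
        5.31780644e-04,  4.62013576e-04]), 'tau': array([-2.71696417e-04, -4.12265432e+01, -2.59744620e+01, -1.99240853e-04,
        4.16940398e-03, -9.90305352e-06]), 'eef_pos': array([159.42201101, 499.93302673, 230.74476222]), 'ee_rot': array([-2.45564599e-04,  1.53779135e-01,  9.88105031e-01, -6.03541394e-04]), 'force': array([-0.17571353, -0.21945088, -0.52690196]), 'wrist_torque': array([-0.03494204, -0.00527901, -0.07650388]), 'grip_width': 0.9987736989643662}
side {'fx': 555.8866464763597, 'fy': 555.8866464763597, 'cx': 314.8050716296566, 'cy': 238.62471754684913, 'R': array([[-0.86923877, -0.49428332,  0.01039046],
       [-0.34479135,  0.59101459, -0.72926037],
       [ 0.35432032, -0.63748393, -0.6841574 ]]), 't': array([490.17594297, 295.19174308, 841.49167982])}
top {'fx': 512.1311005663798, 'fy': 512.1311005663798, 'cx': 315.1650989754542, 'cy': 252.91021930238605, 'R': array([[ 0.01766825, -0.99982842,  0.00556509],
       [-0.99109572, -0.01824807, -0.13189496],
       [ 0.13197388, -0.00318518, -0.99124808]]), 't': array([-39.10573087, 589.8232279 , 994.45479465])}
wrist {'fx': 388.10715838487613, 'fy': 388.10715838487613, 'cx': 313.7245926522266, 'cy': 246.594683295819, 'T_tool_cam': array([[ 1.39337112e-03, -9.51359156e-01, -3.08080857e-01,
         7.83954595e+01],
       [ 9.99999025e-01,  1.29579753e-03,  5.21294671e-04,
         5.59717433e-02],
       [-9.67280435e-05, -3.08081283e-01,  9.51360034e-01,
        -1.42966002e+02],
       [ 0.00000000e+00,  0.00000000e+00,  0.00000000e+00,
         1.00000000e+00]])}
```

View pics/side0.png

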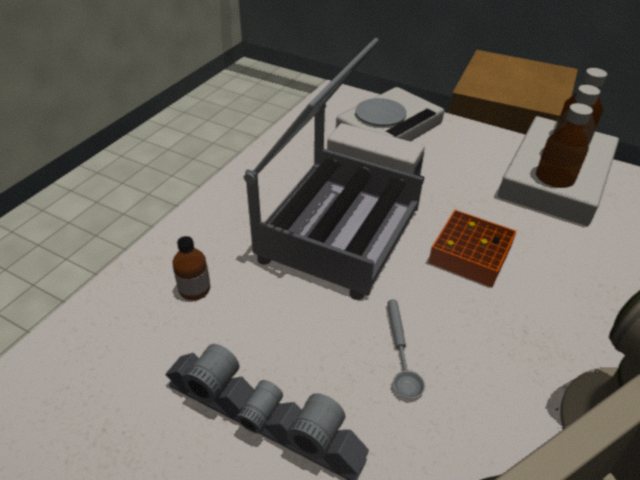

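View pics/top0.png

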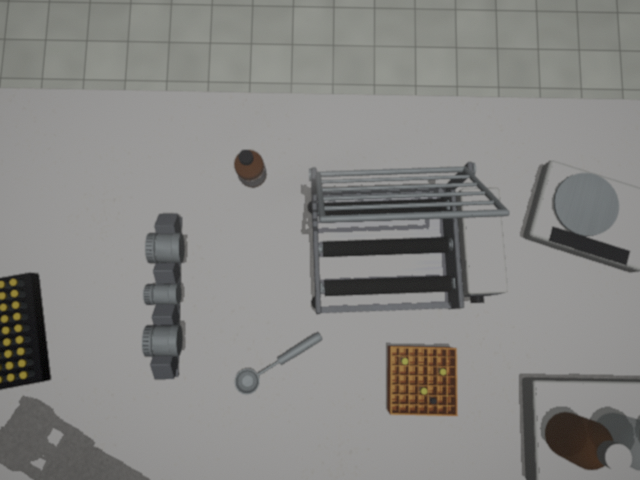

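View pics/wrist0.png

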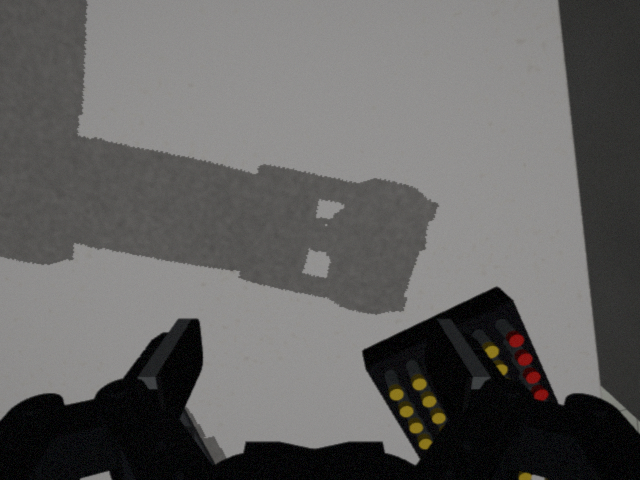

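```bash
cat > h.py <<'E'
import numpy as np, cv2
from rig import readout, cams
from scipy.spatial.transform import Rotation as Rn
def ray(name,u,v):
    c=cams.calibration(name); R=np.array(c["R"]);t=np.array(c["t"])
    d=R.T@np.array([(u-c["cx"])/c["fx"],(v-c["cy"])/c["fy"],1]); o=-R.T@t
    return o,d
def atz(name,u,v,z):
    o,d=ray(name,u,v); return o+d*(z-o[2])/d[2]
def proj(name,X):
    c=cams.calibration(name); p=np.array(c["R"])@np.asarray(X,float)+np.array(c["t"])
    return np.array([c["fx"]*p[0]/p[2]+c["cx"],c["fy"]*p[1]/p[2]+c["cy"]])
def crop(src,dst,x0,y0,w,h,s):
    im=cv2.imread(src)[y0:y0+h,x0:x0+w]; im=cv2.resize(im,None,fx=s,fy=s,interpolation=cv2.INTER_CUBIC)
    g=0.6; im=(255*(im/255.)**g).astype('uint8')
    for k in range(0,w,10): cv2.putText(im,str(x0+k) if k%20==0 else '|',(k*s,8),0,.3,(0,0,255),1)
    for k in range(0,h,10): cv2.putText(im,str(y0+k)+'-',(0,k*s+3),0,.3,(0,0,255),1)
    cv2.imwrite(dst,im)
E
python3 - <<'E'
from h import *
crop("pics/top0.png","pics/tc1.png",130,205,70,180,3)
crop("pics/top0.png","pics/tc2.png",300,150,220,170,3)
crop("pics/side0.png","pics/sc1.png",150,330,230,150,3)
crop("pics/side0.png","pics/sc2.png",235,30,200,270,2)
E
```

```text
(no output)
```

View pics/tc1.png

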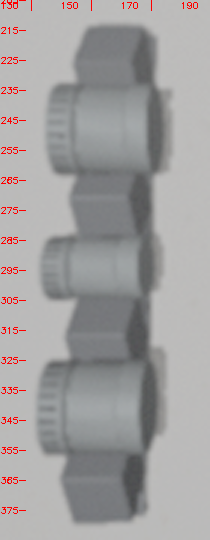

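View pics/tc2.png

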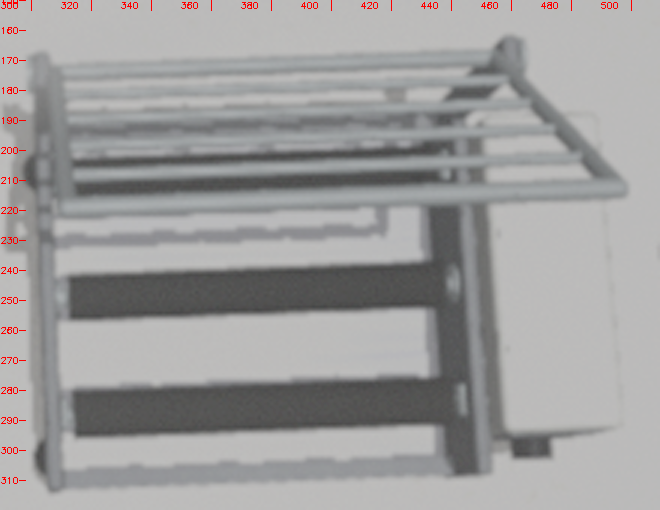

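View pics/sc1.png

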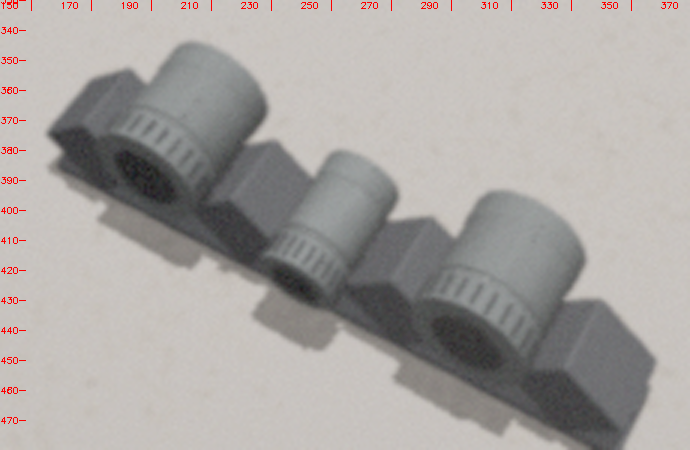

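View pics/sc2.png

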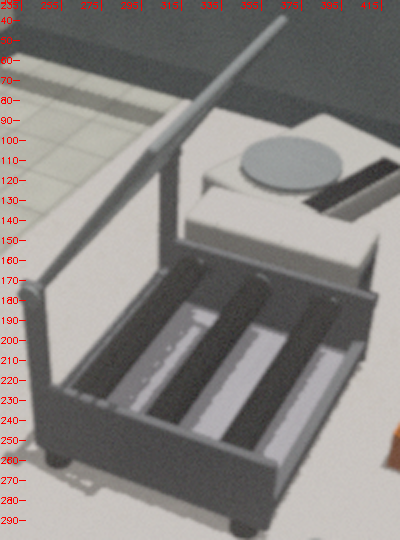

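```bash
cat > fit.py <<'E'
from h import *
from scipy.optimize import least_squares
th=np.linspace(0,2*np.pi,72)
def cyl(c,yaw,r,L):
    a=np.array([-np.sin(yaw),np.cos(yaw),0]); x=np.array([np.cos(yaw),np.sin(yaw),0]); z=np.array([0,0,1])
    return np.array([c+s*L/2*a+r*(np.cos(t)*x+np.sin(t)*z) for s in(-1,1) for t in th])
def ext(name,P):
    p=np.array([proj(name,q) for q in P]); return np.r_[p.min(0),p.max(0)]
obsT=[[145.7,232.7,184,263],[143.7,283.3,182.7,305],[142.3,325,182,357]]
dims=[(30,63,90),(21,51,0),(30,63,-90)]
# side crop s=3 x0=150,y0=330
obsS=[[150+100/3,330+41/3,150+268/3,330+212/3],[150+262/3,330+149/3,150+398/3,330+308/3],[150+416/3,330+190/3,150+587/3,330+372/3]]
def pred(p):
    o=[]
    for (r,z,d) in dims:
        c=np.array([p[0]+d*np.cos(p[2]),p[1]+d*np.sin(p[2]),z]); o.append((ext("top",cyl(c,p[2],r,64)),ext("side",cyl(c,p[2],r,64))))
    return o
def res(p):
    return np.concatenate([np.r_[a-t,b-s] for (a,b),t,s in zip(pred(p),obsT,obsS)])
x0=atz("top",163,294,51); print(x0)
r=least_squares(res,[x0[0],x0[1],0.0],loss='soft_l1'); print(r.x,np.round(r.fun,1).reshape(3,8))
# mill
def W(m,x,y,z): return np.array([m[0]+x*np.cos(m[2])-y*np.sin(m[2]),m[1]+x*np.sin(m[2])+y*np.cos(m[2]),z])
def resm(m):
    o=[]
    for (x,pts) in ((0,[(322.7,249),(448.3,245)]),(m[3],[(325,287.7),(450.7,283.5)])):
        for y,q in zip((122,-122),pts): o.append(proj("top",W(m,x,y,75))-q)
    return np.concatenate(o)
x0=atz("top",385,247,75)
rm=least_squares(resm,[x0[0],x0[1],0,-74.]); print(rm.x,np.round(rm.fun,1))
m=rm.x
for nm in("top","side"):
    im=cv2.imread(f"pics/{nm}0.png"); im=(255*(im/255.)**.6).astype('uint8'); im=cv2.resize(im,None,fx=2,fy=2)
    def ln(A,B,c): 
        cv2.line(im,tuple(np.int32(2*proj(nm,A)+.5)),tuple(np.int32(2*proj(nm,B)+.5)),c,1)
    for x in (0,m[3],64,84): 
        for dx,dz in((0,16),(16,0),(-16,0)): ln(W(m,x+dx,122,75+dz),W(m,x+dx,-122,75+dz),(0,255,0) if x in(0,m[3]) else (255,255,0))
    for y in(130,-130): ln(W(m,-125,y,98),W(m,125,y,98),(0,0,255)); ln(W(m,114,y,98),W(m,114,y,211),(255,0,255))
    ln(W(m,114,130,200),W(m,114,-130,200),(255,0,255))
    for g in (.9,1.,1.1): ln(W(m,114-200*np.cos(g),133,200+200*np.sin(g)),W(m,114-200*np.cos(g),-133,200+200*np.sin(g)),(0,200,255))
    for (rr,z,d) in dims:
        c=np.array([r.x[0]+d*np.cos(r.x[2]),r.x[1]+d*np.sin(r.x[2]),z]); P=cyl(c,r.x[2],rr,64)
        h=cv2.convexHull(np.float32([proj(nm,q) for q in P])); cv2.polylines(im,[np.int32(2*h+.5)],True,(0,255,0),1)
    if nm=="top": im=im[260:800,240:1060]; im=im[:, :800]
    else: im=im[60:960,300:900]; im=im[0:,:]; cv2.imwrite("pics/ov_side2.png",im[560:,:]); im=im[:580]
    cv2.imwrite(f"pics/ov_{nm}.png",im)
E
python3 fit.py
```

```text
[501.66243685 269.95695286  51.        ]Traceback (most recent call last):
  File "fit.py", line 21, in <module>
    r=least_squares(res,[x0[0],x0[1],0.0],loss='soft_l1'); print(r.x,np.round(r.fun,1).reshape(3,8))
    return func(*args, **kwargs)
    vector_fun = VectorFunction(
        fun_wrapped,
    ...<6 lines>...
        workers=workers
    )
    self.J, dct = approx_derivative(
                  ~~~~~~~~~~~~~~~~~^
        self.fun_wrapped, self.x, f0=self.f, **finite_diff_options
        ^^^^^^^^^^^^^^^^^^^^^^^^^^^^^^^^^^^^^^^^^^^^^^^^^^^^^^^^^^
    )
    ^
    J, _nfev = _dense_difference(fun_wrapped, x0, f0, h,
               ~~~~~~~~~~~~~~~~~^^^^^^^^^^^^^^^^^^^^^^^^
                             use_one_sided, method,
                             ^^^^^^^^^^^^^^^^^^^^^^
                             mf)
                             ^^^
    df = [f_eval - f0 for f_eval in f_evals]
                                    ^^^^^^^
    f = np.atleast_1d(self.fun(x, *self.args, **self.kwargs))
                      ~~~~~~~~^^^^^^^^^^^^^^^^^^^^^^^^^^^^^^
    return np.atleast_1d(self.fun
[... 197 characters left out ...]
[np.r_[a-t,b-s] for (a,b),t,s in zip(pred(p),obsT,obsS)])
                                                               ~~~~^^^
  File "fit.py", line 16, in pred
    c=np.array([p[0]+d*np.cos(p[2]),p[1]+d*np.sin(p[2]),z]); o.append((ext("top",cyl(c,p[2],r,64)),ext("side",cyl(c,p[2],r,64))))
                                                                       ~~~^^^^^^^^^^^^^^^^^^^^^^^^
  File "fit.py", line 8, in ext
    p=np.array([proj(name,q) for q in P]); return np.r_[p.min(0),p.max(0)]
                ~~~~^^^^^^^^
  File "h.py", line 11, in proj
    c=cams.calibration(name); p=np.array(c["R"])@np.asarray(X,float)+np.array(c["t"])
ValueError: time passes only in moves, steps and waits
```

```bash
python3 - <<'E'
s=open('h.py').read()
s=s.replace('def ray','_C={}\ndef cal(n):\n    if n not in _C: _C[n]=cams.calibration(n)\n    return _C[n]\ndef ray',1).replace('c=cams.calibration(name)','c=cal(name)')
open('h.py','w').write(s)
E
python3 fit.py
```

```text
[501.66243685 269.95695286  51.        ]
[5.01912727e+02 2.65485247e+02 3.26952658e-02] [[-2.4 -0.3  0.7  0.3 -1.9  0.7  0.2  3.7]
 [ 1.9 -0.3  1.5 -0.1  0.9 -2.7  3.1 -1.6]
 [-1.8 -0.6  1.  -0.4 -1.8  0.4  0.5  5.9]]
[ 5.99845288e+02 -1.65885361e+02  5.17469344e-02 -7.54373516e+01] [ 0.6  0.1 -0.3 -0.1 -0.3  0.  -0.  -0. ]
```

View pics/ov_top.png

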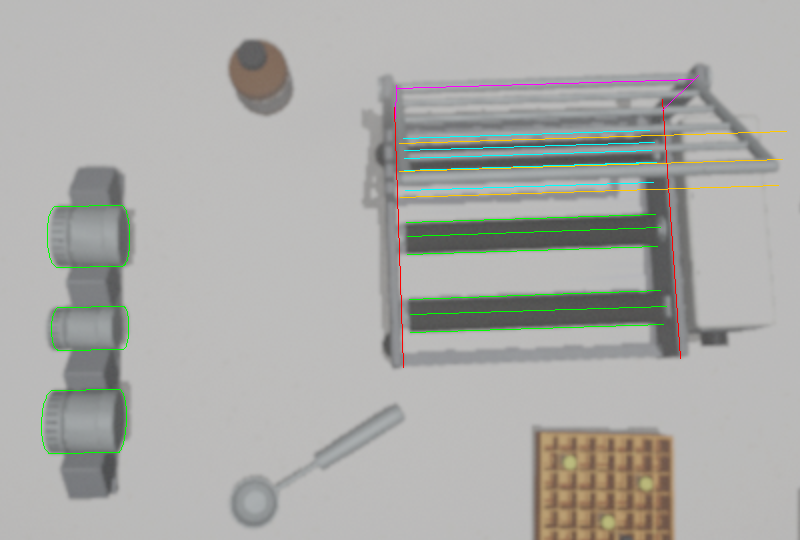

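View pics/ov_side.png

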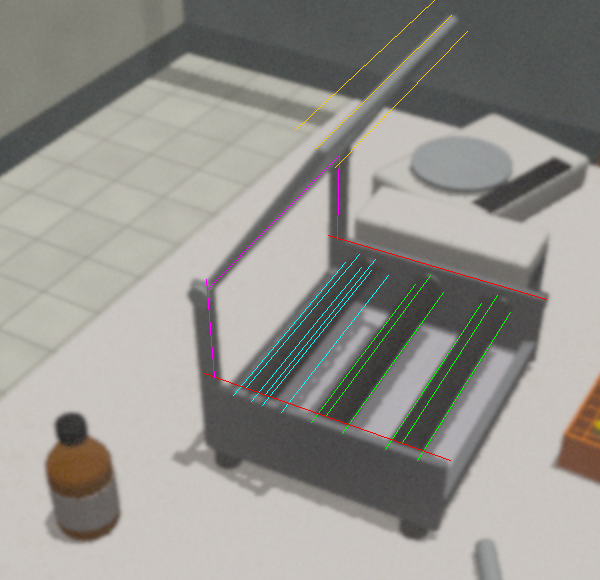

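View pics/ov_side2.png

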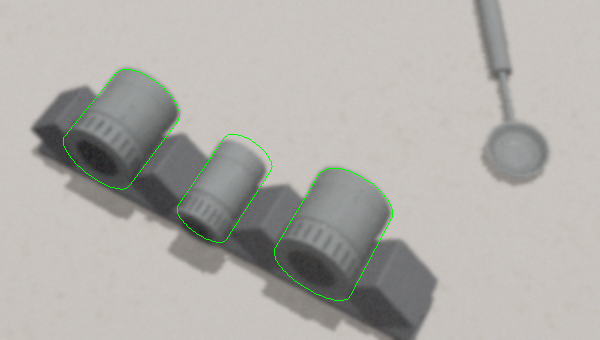

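Run:
```python
from h import *
crop("pics/side0.png","pics/sc3.png",265,155,130,140,5)
crop("pics/top0.png","pics/tc3.png",305,160,80,150,5)
crop("pics/top0.png","pics/tc4.png",420,160,80,150,5)
```

```text
(no output)
```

View pics/sc3.png

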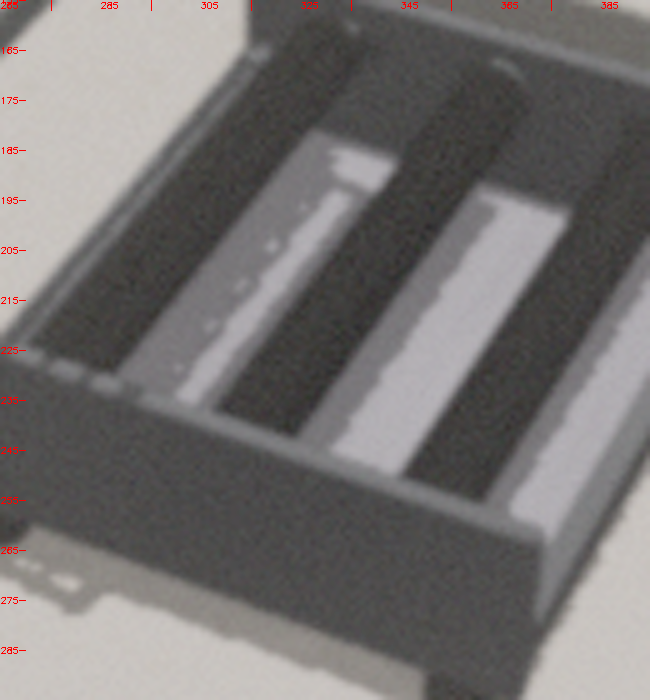

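View pics/tc3.png

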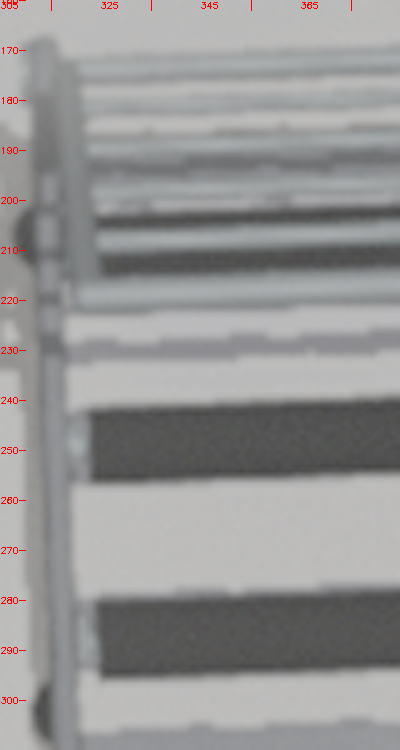

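View pics/tc4.png

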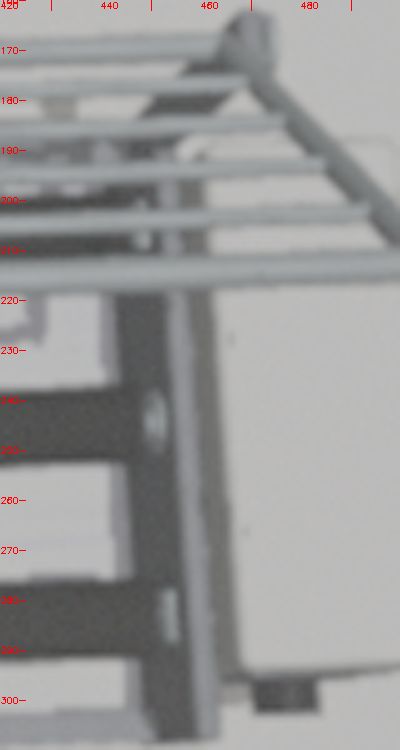

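```bash
cat > fit2.py <<'E'
from fit import *
def sil(name,m,x,side,at,axis):
    # silhouettes: extreme of roller cylinder on image row/col
    best=[]
    for a in np.linspace(0,2*np.pi,73):
        A=proj(name,W(m,x+16*np.cos(a),122,75+16*np.sin(a)));B=proj(name,W(m,x+16*np.cos(a),-122,75+16*np.sin(a)))
        if axis=='v': best.append(A[0]+(B[0]-A[0])*(at-A[1])/(B[1]-A[1]))
        else: best.append(A[1]+(B[1]-A[1])*(at-A[0])/(B[0]-A[0]))
    return max(best) if side>0 else min(best)
S=[(0,1,243,325),(0,1,177,370),(0,-1,237,308),(0,-1,187,345),(1,-1,250,345),(1,-1,198,379),(1,1,255,362),(2,1,229,288.6),(2,1,181,327)]
T=[(0,-1,324,242.3),(0,1,324,256.4),(0,-1,445,238),(0,1,445,252),(1,-1,325,280),(1,1,325,295.3),(1,-1,445,276.5),(1,1,445,291.5),(2,-1,340,203),(2,-1,425,200)]
def r2(p):
    m=p[:3]; xs=[0,p[3],p[4]]
    o=[sil("side",m,xs[i],s,at,'v')+p[5]-q for i,s,at,q in S]
    o+=[(sil("top",m,xs[i],s,at,'u')-q)*(0.3 if i==2 else 1) for i,s,at,q in T]
    o+=[proj("top",W(m,0,122,75))[0]-323,proj("top",W(m,0,-122,75))[0]-449]
    return np.array(o)
q=least_squares(r2,[600,-166,.05,-75,75,0],loss='soft_l1'); print(np.round(q.x,3)); print(np.round(q.fun,1))
c=q.x
g=[]
for u,v in((325,220),(480,213.5),):
    pass
E
python3 fit2.py
```

```text
[501.66243685 269.95695286  51.        ]
[5.01912727e+02 2.65485247e+02 3.26952658e-02] [[-2.4 -0.3  0.7  0.3 -1.9  0.7  0.2  3.7]
 [ 1.9 -0.3  1.5 -0.1  0.9 -2.7  3.1 -1.6]
 [-1.8 -0.6  1.  -0.4 -1.8  0.4  0.5  5.9]]
[ 5.99845288e+02 -1.65885361e+02  5.17469344e-02 -7.54373516e+01] [ 0.6  0.1 -0.3 -0.1 -0.3  0.  -0.  -0. ]
[ 5.99437e+02 -1.66558e+02  5.60000e-02 -7.53340e+01  7.80410e+01
 -3.42000e-01]
[-0.4  1.  -0.3 -0.  -0.4 -0.2  0.3  0.2 -0.  -1.   1.3 -1.2  1.2 -0.1
  1.2 -1.2  0.4 -0.4 -0.5  0.6 -0.6]
```

```bash
cat > plan.py <<'E'
from h import *
M=(599.44,-166.56,.056); C=(502.,265.5,.0327)
def mw(x,y,z,m=M): return np.array([m[0]+x*np.cos(m[2])-y*np.sin(m[2]),m[1]+x*np.sin(m[2])+y*np.cos(m[2]),z])
def ori(yaw,lean):
    a=np.radians(lean); s,c=np.sin(a),np.cos(a)
    B=np.array([[-c,0,s],[0,1,0],[-s,0,-c]])  # columns x,y,z
    return Rn.from_euler('z',yaw)*Rn.from_matrix(B)
def cur():
    s=readout.sense(); q=np.array(s["ee_rot"]); return np.array(s["eef_pos"]),Rn.from_quat(q[[1,2,3,0]]),s
def plan(p0,R0,p1,R1,n,hand,dec=2):
    """straight n rows, rounded, carried forward"""
    rv=(R0.inv()*R1).as_rotvec()
    P,R=p0.copy(),R0; out=[]
    for k in range(1,n+1):
        tp=p0+(p1-p0)*k/n; tR=R0*Rn.from_rotvec(rv*k/n)
        d=np.round(R.inv().apply(tp-P)/10,dec); a=np.round(np.degrees((R.inv()*tR).as_rotvec())/5,dec)
        out+= [*d,*a,hand]; P=P+R.apply(d*10); R=R*Rn.from_rotvec(np.radians(a*5))
    print([float(round(x,3))+0 for x in out]); return P,R
def status():
    p,R,s=cur(); B=R.as_matrix(); z=B[:,2]; y=B[:,1]
    print("t",round(s["time_s"],2),"tcp",np.round(p,1),"lean",round(np.degrees(np.arctan2(z[0],-z[2])),2),"yaw",round(np.arctan2(-y[0],y[1]),4),"yz",round(y[2],4),"F",np.round(s["force"],1),"g",round(s["grip_width"],3))
E
python3 - <<'E'
from plan import *
p,R,_=cur(); t=np.array([592,268.4,170.])
plan(p,R,t,ori(C[2],0),15,1)
E
```

```text
[-3.22, -0.59, 0.41, 0.0, 0.0, -0.26, 1.0, -3.2, -0.67, 0.4, 0.0, 0.0, -0.26, 1.0, -3.18, -0.74, 0.41, 0.0, 0.0, -0.26, 1.0, -3.17, -0.81, 0.4, 0.0, 0.0, -0.26, 1.0, -3.15, -0.89, 0.41, 0.0, 0.0, -0.26, 1.0, -3.13, -0.95, 0.41, 0.0, 0.0, -0.27, 1.0, -3.11, -1.03, 0.4, 0.0, 0.0, -0.26, 1.0, -3.08, -1.1, 0.41, -0.01, 0.0, -0.26, 1.0, -3.05, -1.16, 0.4, 0.0, 0.0, -0.26, 1.0, -3.03, -1.24, 0.41, 0.0, 0.0, -0.26, 1.0, -3.0, -1.31, 0.4, 0.0, 0.0, -0.26, 1.0, -2.97, -1.37, 0.41, 0.0, 0.0, -0.26, 1.0, -2.94, -1.44, 0.4, 0.0, 0.0, -0.26, 1.0, -2.9, -1.51, 0.41, 0.0, 0.0, -0.26, 1.0, -2.87, -1.57, 0.4, 0.0, 0.0, -0.26, 1.0]
```

>>> {"method": "carry_out", "body": {
  "steps": [-3.1,-0.6,0.4,0,0,-0.26,1,-3.1,-0.7,0.4,0,0,-0.26,1,-3.1,-0.7,0.4,0,0,-0.26,1,-3.1,-0.8,0.4,0,0,-0.26,1,-3.1,-0.9,0.4,0,0,-0.26,1,-3.1,-1.0,0.4,0,0,-0.26,1,-3.1,-1.0,0.4,0,0,-0.26,1,-3.1,-1.1,0.4,0,0,-0.26,1,-3.1,-1.2,0.4,0,0,-0.26,1,-3.0,-1.2,0.4,0,0,-0.26,1,-3.0,-1.3,0.4,0,0,-0.26,1,-3.0,-1.4,0.4,0,0,-0.26,1,-3.0,-1.4,0.4,0,0,-0.26,1,-2.9,-1.5,0.4,0,0,-0.26,1,-2.9,-1.6,0.4,0,0,-0.26,1,0,0,0,0,0,0,1,0,0,0,0,0,0,1]
}}

```text
time_s: 1.57
eef_pos: [589.8, 268.2, 170.1]
ee_rot: [-0.001, -0.015, 1.0, -0.0]
force: [0.1, 0.2, 0.2]
grip_width: 1.003
```

```bash
cat >> plan.py <<'E'
def wproj(p,R,X):
    c=cal("wrist"); T=np.array(c["T_tool_cam"]); q=R.inv().apply(np.atleast_2d(X)-p); q=(q-T[:3,3])@T[:3,:3]
    return np.c_[c["fx"]*q[:,0]/q[:,2]+c["cx"],c["fy"]*q[:,1]/q[:,2]+c["cy"]]
def cylpts(c,yaw,r,L):
    th=np.linspace(0,2*np.pi,72); a=np.array([-np.sin(yaw),np.cos(yaw),0]); x=np.array([np.cos(yaw),np.sin(yaw),0]); z=np.array([0,0,1])
    return np.array([c+s*L/2*a+r*(np.cos(t)*x+np.sin(t)*z) for s in(-1,1) for t in th])
E
python3 - <<'E'
from plan import *
status(); p,R,_=cur(); im=cams.capture("wrist"); cv2.imwrite("pics/w1.png",im[:,:,::-1])
o=(255*(im[:,:,::-1]/255.)**.6).astype('uint8').copy()
for r,z,d in((30,63,90),(21,51,0)):
    c=np.array([C[0]+d*np.cos(C[2]),C[1]+d*np.sin(C[2]),z]); P=cylpts(c,C[2],r,64)
    u=wproj(p,R,P); 
    for q in(u[:72],u[72:]): cv2.polylines(o,[np.int32(q)],True,(0,255,0),1)
cv2.imwrite("pics/w1o.png",o)
E
```

```text
t 1.57 tcp [589.8 268.2 170.1] lean -0.1 yaw 0.0294 yz -0.0004 F [0.1 0.2 0.2] g 1.003
```

View pics/w1o.png

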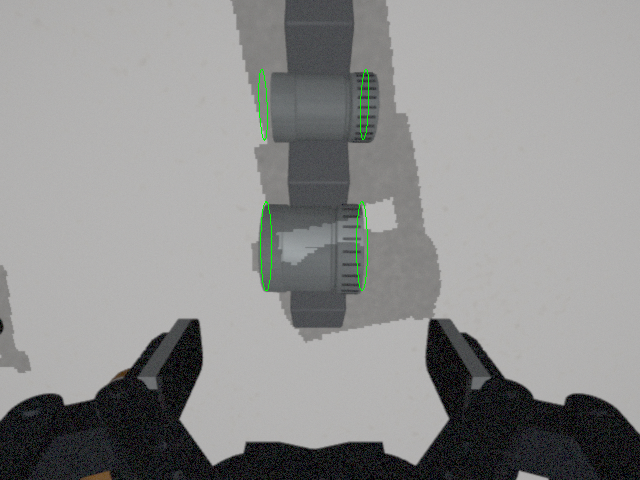

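>>> {"method": "carry_out", "body": {
  "steps": [-0.3,0,2,0,0,0,1,0,0,3,0,0,0,1,0,0,3,0,0,0,1,0,0,2.5,0,0,0,1,0,0,1.5,0,0,0,1,0,0,0.9,0,0,0,1,0,0,0,0,0,0,1]
}}

```text
time_s: 2.2
eef_pos: [590.7, 269.9, 40.9]
ee_rot: [-0.001, -0.016, 1.0, -0.0]
force: [-0.4, -0.8, 0.2]
grip_width: 0.999
```

Run:
```python
from plan import *
status(); im=cams.capture("wrist"); cv2.imwrite("pics/w2.png",im[:,:,::-1])
```

```text
t 2.2 tcp [590.7 269.9  40.9] lean -0.16 yaw 0.0325 yz -0.0005 F [-0.4 -0.8  0.2] g 0.999
```

View pics/w2.png

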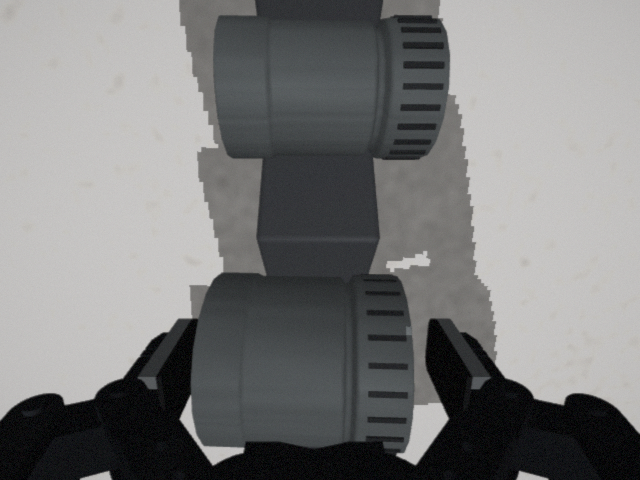

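>>> {"method": "carry_out", "body": {
  "steps": [-0.2,-0.3,0,0,0,0,1,0,0,0,0,0,0,1,0,0,0,0,0,0,0.5,0,0,0,0,0,0,0.2,0,0,0,0,0,0,0,0,0,0,0,0,0,0,0,0,0,0,0,0,0],
  "grip_force": 45
}}

```text
time_s: 2.83
eef_pos: [594.7, 266.3, 43.7]
ee_rot: [0.001, -0.016, 1.0, 0.0]
force: [-2.1, -2.8, 6.3]
grip_width: 0.748
```

Run:
```python
from plan import *
status(); im=cams.capture("wrist"); cv2.imwrite("pics/w3.png",im[:,:,::-1])
```

```text
t 2.83 tcp [594.7 266.3  43.7] lean 0.08 yaw 0.0314 yz 0.0 F [-2.1 -2.8  6.3] g 0.748
```

View pics/w3.png

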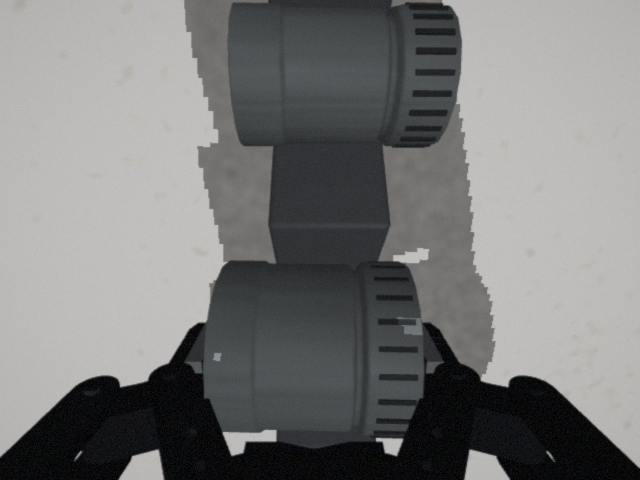

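>>> {"method": "carry_out", "body": {
  "steps": [0,0,-0.5,0,0,0,-0.2,0,0,-1,0,0,0,-0.2,0,0,-2,0,0,0,-0.2,0,0,-3,0,0,0,-0.2,0,0,-3,0,0,0,-0.2,0,0,-3,0,0,0,-0.2,0,0,-3,0,0,0,-0.2,0,0,0,0,0,0,-0.2,0,0,0,0,0,0,-0.2]
}}

```text
time_s: 3.63
eef_pos: [594.4, 266.6, 198.4]
ee_rot: [0.001, -0.016, 1.0, 0.0]
force: [-0.7, 1.2, -5.8]
grip_width: 0.747
```

Run:
```python
from plan import *
status(); im=cams.capture("wrist"); cv2.imwrite("pics/w4.png",im[:,:,::-1])
p,R,_=cur()
# target: lean 36, hover above rear gap, jar centre 60mm above seat
def tgt(x,y,z,lean,g): # jar centre in mill coordinates, g = TCP beyond jar centre
    o=ori(M[2],lean); return mw(x,y,z)+o.as_matrix()[:,2]*g,o
t,o=tgt(-20,0,210,36,22); print(t)
plan(p,R,t,o,18,-.2,1)
```

```text
t 3.63 tcp [594.4 266.6 198.4] lean 0.13 yaw 0.0316 yz 0.0005 F [-0.7  1.2 -5.8] g 0.747
[ 592.38235641 -166.9556417   192.20162612]
[0.1, -2.4, 0.0, 0.0, -0.4, 0.0, -0.2, 0.1, -2.4, 0.0, 0.0, -0.4, 0.0, -0.2, 0.1, -2.4, 0.1, 0.0, -0.4, 0.0, -0.2, 0.0, -2.4, 0.0, 0.0, -0.4, -0.1, -0.2, 0.1, -2.4, 0.0, 0.0, -0.4, 0.0, -0.2, 0.2, -2.4, 0.0, 0.0, -0.4, 0.0, -0.2, 0.1, -2.4, 0.0, 0.0, -0.4, 0.0, -0.2, 0.1, -2.4, 0.0, 0.0, -0.4, 0.0, -0.2, 0.1, -2.4, 0.0, 0.0, -0.4, 0.0, -0.2, 0.1, -2.5, 0.0, -0.1, -0.4, 0.0, -0.2, 0.1, -2.4, 0.0, 0.0, -0.4, -0.1, -0.2, 0.1, -2.4, -0.1, 0.0, -0.4, 0.0, -0.2, 0.1, -2.4, 0.0, 0.0, -0.4, 0.0, -0.2, 0.2, -2.4, -0.1, 0.0, -0.4, 0.0, -0.2, 0.1, -2.4, 0.0, 0.0, -0.4, 0.0, -0.2, 0.1, -2.4, -0.1, 0.0, -0.4, 0.0, -0.2, 0.1, -2.4, 0.0, 0.0, -0.4, -0.1, -0.2, 0.2, -2.4, -0.1, 0.0, -0.4, 0.0, -0.2]
```

View pics/w4.png

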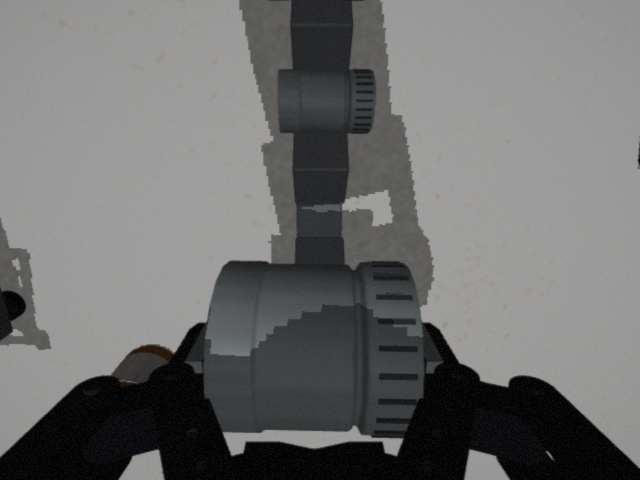

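>>> {"method": "carry_out", "body": {
  "steps": [0.1,-2.4,0.0,0.0,-0.4,0.0,-0.2,0.1,-2.4,0.0,0.0,-0.4,0.0,-0.2,0.1,-2.4,0.1,0.0,-0.4,0.0,-0.2,0.0,-2.4,0.0,0.0,-0.4,-0.1,-0.2,0.1,-2.4,0.0,0.0,-0.4,0.0,-0.2,0.2,-2.4,0.0,0.0,-0.4,0.0,-0.2,0.1,-2.4,0.0,0.0,-0.4,0.0,-0.2,0.1,-2.4,0.0,0.0,-0.4,0.0,-0.2,0.1,-2.4,0.0,0.0,-0.4,0.0,-0.2,0.1,-2.5,0.0,-0.1,-0.4,0.0,-0.2,0.1,-2.4,0.0,0.0,-0.4,-0.1,-0.2,0.1,-2.4,-0.1,0.0,-0.4,0.0,-0.2,0.1,-2.4,0.0,0.0,-0.4,0.0,-0.2,0.2,-2.4,-0.1,0.0,-0.4,0.0,-0.2,0.1,-2.4,0.0,0.0,-0.4,0.0,-0.2,0.1,-2.4,-0.1,0.0,-0.4,0.0,-0.2,0.1,-2.4,0.0,0.0,-0.4,-0.1,-0.2,0.2,-2.4,-0.1,0.0,-0.4,0.0,-0.2,0,0,0,0,0,0,-0.2,0,0,0,0,0,0,-0.2]
}}

```text
time_s: 5.35
eef_pos: [591.0, -167.5, 190.3]
ee_rot: [0.307, -0.026, 0.951, 0.01]
force: [0.5, 0.3, -5.2]
grip_width: 0.744
```

```bash
cat >> plan.py <<'E'
def tgt(x,y,z,lean,g):
    o=ori(M[2],lean); return mw(x,y,z)+o.as_matrix()[:,2]*g,o
def jarc(g):
    p,R,s=cur(); c=p-R.as_matrix()[:,2]*g; d=c-np.array([M[0],M[1],0]); k,s_=np.cos(M[2]),np.sin(M[2])
    return np.array([d[0]*k+d[1]*s_,-d[0]*s_+d[1]*k,c[2]])
E
cat > wo.py <<'E'
import sys
from plan import *
# wrist overlay of mill
def go(name,xf=-75.3,xr=78,m=M):
    p,R,_=cur(); im=cams.capture("wrist"); o=(255*(im[:,:,::-1]/255.)**.6).astype('uint8').copy()
    def ln(A,B,c):
        u=wproj(p,R,np.linspace(A,B,30)); cv2.polylines(o,[np.int32(np.clip(u,-2000,2000))],False,c,1)
    for x in(0,xf,xr):
        for a in np.radians([0,90,180]): ln(mw(x+16*np.cos(a),122,75+16*np.sin(a),m),mw(x+16*np.cos(a),-122,75+16*np.sin(a),m),(0,255,0))
    for y in(130,-130): ln(mw(-125,y,98,m),mw(125,y,98,m),(0,0,255))
    cv2.imwrite(name,o)
if __name__=="__main__": go(sys.argv[1])
E
python3 - <<'E'
from plan import *
status(); print(jarc(22))
from wo import go
go("pics/w5.png")
im=cams.capture("side"); cv2.imwrite("pics/s5.png",im[:,:,::-1])
E
```

```text
t 5.35 tcp [ 591.  -167.5  190.3] lean 35.69 yaw 0.0564 yz 0.0023 F [ 0.5  0.3 -5.2] g 0.744
[-21.29259148  -0.50487167 208.19507742]
```

View pics/w5.png

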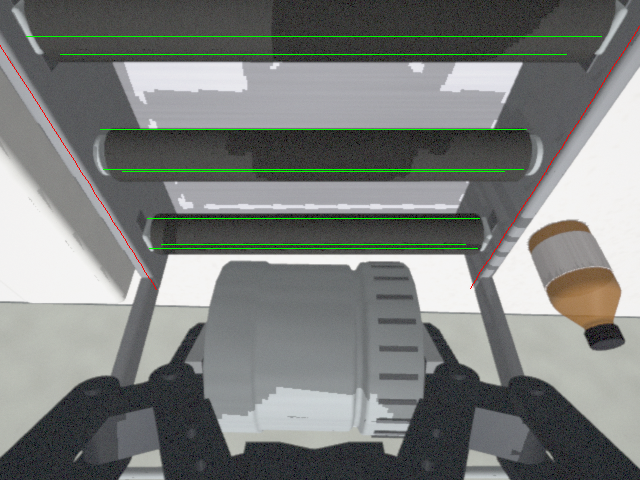

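View pics/s5.png

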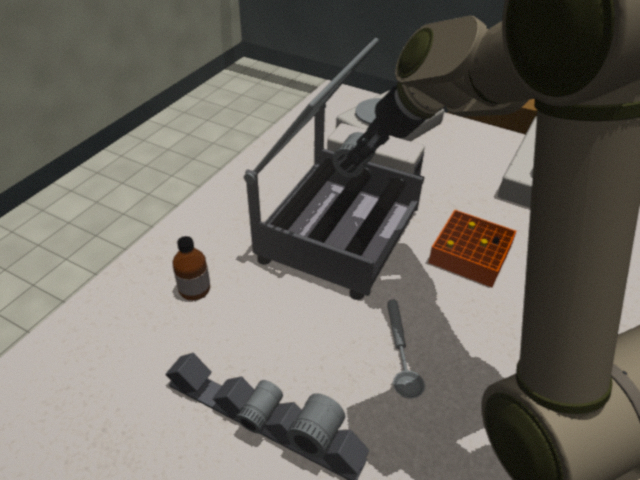

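Run:
```python
from plan import *
from scipy.optimize import least_squares
p,R,_=cur()
a=np.linspace(0,2*np.pi,181)
def edges(x,dv,dz=0):
    X=np.array([mw(x+16*np.cos(t),0,75+16*np.sin(t)) for t in a]); v=wproj(p+np.array([0,0,dz]),R,X)[:,1]+dv; return v.min(),v.max()
def f(q):
    m=edges(q[0],q[3],q[4]); r=edges(q[0]+q[1],q[3],q[4]); fr=edges(q[0]+q[2],q[3],q[4])
    return [m[0]-128.5,m[1]-181,r[0]-213.5,r[1]-254,fr[1]-62,q[3]/3,q[4]/2]
for z in (1,):
    s=least_squares(f,[0,78,-75,0,0]); print(s.x,np.round(s.fun,2))
print(edges(0,0),edges(78,0),edges(-75.3,0))
```

```text
[  6.00001637  78.95639544 -77.43024342  -0.8889015    0.64037626] [-0.35  0.41 -0.22  0.25 -0.   -0.3   0.32]
(np.float64(121.25864308277495), np.float64(175.94005321963436)) (np.float64(208.8045637323022), np.float64(250.6238316824288)) (np.float64(-27.9435906749205), np.float64(55.53974732506239))
```

Run:
```python
from plan import *
p,R,_=cur(); print(jarc(19.3))
t,o=tgt(39.3,0,112,36,19.3); plan(p,R,t,o,8,-.2,1)
```

```text
[-18.86328805   0.85027432 207.14785234]
[0.1, 0.0, 1.4, 0.0, 0.0, 0.0, -0.2, 0.1, 0.0, 1.4, 0.0, 0.0, 0.0, -0.2, 0.1, 0.0, 1.4, 0.0, 0.0, 0.0, -0.2, 0.1, -0.1, 1.4, 0.0, 0.0, 0.0, -0.2, 0.1, 0.0, 1.3, 0.0, 0.0, 0.0, -0.2, 0.1, 0.0, 1.4, 0.0, 0.0, 0.0, -0.2, 0.1, 0.0, 1.4, 0.0, 0.0, 0.0, -0.2, 0.1, 0.0, 1.4, 0.0, 0.0, 0.0, -0.2]
```

>>> {"method": "carry_out", "body": {
  "steps": [0.1,0.0,1.4,0.0,0.0,0.0,-0.2,0.1,0.0,1.4,0.0,0.0,0.0,-0.2,0.1,0.0,1.4,0.0,0.0,0.0,-0.2,0.1,0,1.4,0.0,0.0,0.0,-0.2,0.1,0.0,1.4,0.0,0.0,0.0,-0.2,0.1,0.0,1.4,0.0,0.0,0.0,-0.2,0.1,0.0,1.4,0.0,0.0,0.0,-0.2,0.1,0.0,1.4,0.0,0.0,0.0,-0.2,0,0,0,0,0,0,-0.2,0,0,0,0,0,0,-0.2]
}}

```text
time_s: 6.28
eef_pos: [651.5, -162.2, 96.9]
ee_rot: [0.308, -0.029, 0.951, 0.01]
force: [-0.2, -0.3, -4.7]
grip_width: 0.745
```

Run:
```python
from plan import *
status(); print(jarc(19.3))
from wo import go
go("pics/w6.png"); status(); print(jarc(19.3))
p,R,_=cur();print(np.round(R.inv().apply([0,0,-1]),3))
```

```text
t 6.28 tcp [ 651.5 -162.2   96.9] lean 35.85 yaw 0.0602 yz 0.0005 F [-0.2 -0.3 -4.7] g 0.745
[ 40.88692866   1.34322987 112.49304483]
t 6.33 tcp [ 651.6 -162.7   97.8] lean 35.93 yaw 0.0598 yz -0.0005 F [ 0.1 -1.  -6.4] g 0.749
[ 40.99416859   0.88601371 113.42985257]
[0.587 0.    0.809]
```

View pics/w6.png

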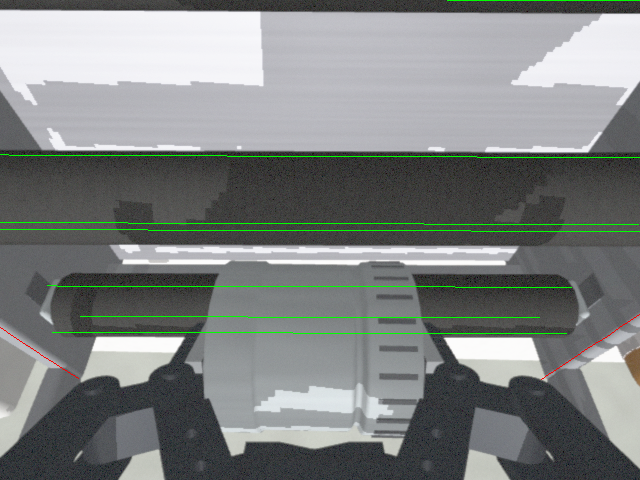

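Run:
```python
from plan import *
from scipy.optimize import least_squares
p,R,_=cur()
a=np.linspace(0,2*np.pi,181)
def edges(x,dv,dz=0):
    X=np.array([mw(x+16*np.cos(t),0,75+16*np.sin(t)) for t in a]); v=wproj(p+np.array([0,0,dz]),R,X)[:,1]+dv; return v.min(),v.max()
def f(q):
    m=edges(q[0],q[3],q[4]); r=edges(q[0]+q[1],q[3],q[4]); fr=edges(q[0]+q[2],q[3],q[4])
    return [m[0]-152,m[1]-245,r[0]-274,r[1]-337,fr[1]-12,q[3]/3,q[4]/2]
s=least_squares(f,[0,78,-75,0,0]); print(s.x,np.round(s.fun,2))
X=np.array([jarc(19.3)*[1,0,1]+[30*np.cos(t),0,30*np.sin(t)] for t in a]); X=np.array([mw(*q) for q in X]);v=wproj(p,R,X)[:,1];print("jar v",v.min(),v.max())
```

```text
[  4.8836644   79.24364554 -77.96107426  -0.4747176    0.61704362] [-0.06  0.08 -0.1   0.13 -0.   -0.16  0.31]
jar v 264.24436506846376 438.45489127188875
```

>>> {"method": "carry_out", "body": {
  "steps": [-0.2,0,0.15,0,0,0,-0.2,0.29,0,0.4,0,0,0,-0.2,0.24,0,0.32,0,0,0,-0.2,0,0,0,0,0,0,-0.2,0,0,0,0,0,0,-0.2]
}}

```text
time_s: 6.75
eef_pos: [653.7, -163.5, 88.4]
ee_rot: [0.309, -0.028, 0.951, 0.009]
force: [-4.1, 0.4, -2.6]
grip_width: 0.745
```

```bash
python3 -c "
from plan import *
status(); print(jarc(19.3))"
```

```text
t 6.75 tcp [ 653.7 -163.5   88.4] lean 35.92 yaw 0.0583 yz -0.0004 F [-4.1  0.4 -2.6] g 0.745
[ 4.29872389e+01 -4.37355037e-02  1.04035013e+02]
```

>>> {"method": "carry_out", "body": {
  "steps": [-0.06,0,-0.08,0,0,0,-0.2,0.28,0,-0.2,0,0,0,-0.2,0.06,0,0.08,0,0,0,-0.2,0,0,0,0,0,0,-0.2]
}}

```text
time_s: 7.08
eef_pos: [650.5, -163.7, 88.4]
ee_rot: [0.309, -0.028, 0.951, 0.009]
force: [0.2, 0.3, -5.7]
grip_width: 0.743
```

>>> {"method": "carry_out", "body": {
  "steps": [0.06,0,0.08,0,0,0,-0.2,0.06,0,0.08,0,0,0,-0.2,0,0,0,0,0,0,-0.2]
}}

```text
time_s: 7.33
eef_pos: [651.2, -163.8, 87.1]
ee_rot: [0.309, -0.028, 0.95, 0.009]
force: [3.0, 1.0, -3.7]
grip_width: 0.742
```

```bash
python3 -c "
from plan import *
status(); print(jarc(19.3))"
```

```text
t 7.33 tcp [ 651.2 -163.8   87.1] lean 36.02 yaw 0.0583 yz -0.0009 F [ 3.   1.  -3.7] g 0.742
[ 40.44253505  -0.12115952 102.65506237]
```

>>> {"method": "carry_out", "body": {
  "steps": [-0.07,0,0.05,0,0,0,-0.2,0,0,0,0,0,0,-0.2,0,0,0,0,0,0,-0.2]
}}

```text
time_s: 7.58
eef_pos: [651.6, -163.7, 86.6]
ee_rot: [0.309, -0.028, 0.951, 0.009]
force: [1.3, 0.5, -4.9]
grip_width: 0.749
```

```bash
python3 -c "
from plan import *
status(); print(jarc(19.3))"
```

```text
t 7.58 tcp [ 651.6 -163.7   86.6] lean 35.95 yaw 0.0585 yz -0.0007 F [ 1.3  0.5 -4.9] g 0.749
[ 4.08521495e+01 -3.49739730e-02  1.02213018e+02]
```

Now down 0.5 mm with a touch of +x.

>>> {"method": "carry_out", "body": {
  "steps": [0,0,0.07,0,0,0,-0.2,0,0,0,0,0,0,-0.2,0,0,0,0,0,0,-0.2]
}}

```text
time_s: 7.83
eef_pos: [651.9, -163.7, 86.0]
ee_rot: [0.309, -0.028, 0.951, 0.009]
force: [0.4, -1.0, -4.1]
grip_width: 0.747
```

>>> {"method": "carry_out", "body": {
  "steps": [0.03,0,0.04,0,0,0,-0.2,0,0,0,0,0,0,-0.2,0,0,0,0,0,0,-0.2]
}}

```text
time_s: 8.08
eef_pos: [652.0, -163.7, 85.9]
ee_rot: [0.309, -0.028, 0.951, 0.009]
force: [-2.9, 1.3, -0.0]
grip_width: 0.749
```

```bash
python3 -c "
from plan import *
status(); print(jarc(19.3))"
```

```text
t 8.08 tcp [ 652.  -163.7   85.9] lean 35.98 yaw 0.0584 yz -0.0008 F [-2.9  1.3 -0. ] g 0.749
[ 4.12808340e+01 -7.67022615e-02  1.01500741e+02]
```

>>> {"method": "carry_out", "body": {
  "steps": [0.03,0,-0.02,0,0,0,-0.2,0,0,0,0,0,0,-0.2]
}}

```text
time_s: 8.25
eef_pos: [651.9, -163.7, 86.0]
ee_rot: [0.309, -0.028, 0.951, 0.009]
force: [1.2, 2.4, -1.9]
grip_width: 0.747
```

```bash
python3 -c "
from plan import *
status(); print(jarc(19.3))"
```

```text
t 8.25 tcp [ 651.9 -163.7   86. ] lean 36.0 yaw 0.0584 yz -0.0009 F [ 1.2  2.4 -1.9] g 0.747
[ 4.11757268e+01 -5.74304665e-02  1.01558380e+02]
```

>>> {"method": "carry_out", "body": {
  "steps": [0,0,0,0,0,0,0.5,0,0,0,0,0,0,0.7,0,0,0,0,0,0,0.9,0,0,0,0,0,0,0.9,0,0,0,0,0,0,0.9]
}}

```text
time_s: 8.67
eef_pos: [651.6, -163.9, 85.7]
ee_rot: [0.309, -0.028, 0.951, 0.009]
force: [0.2, 1.1, 0.2]
grip_width: 0.953
```

Run:
```python
from plan import *
status(); print(jarc(19.3))
im=cams.capture("wrist"); cv2.imwrite("pics/w7.png",im[:,:,::-1])
```

```text
t 8.67 tcp [ 651.6 -163.9   85.7] lean 35.97 yaw 0.0583 yz -0.001 F [0.2 1.1 0.2] g 0.953
[ 40.92782436  -0.24489342 101.34117665]
```

View pics/w7.png

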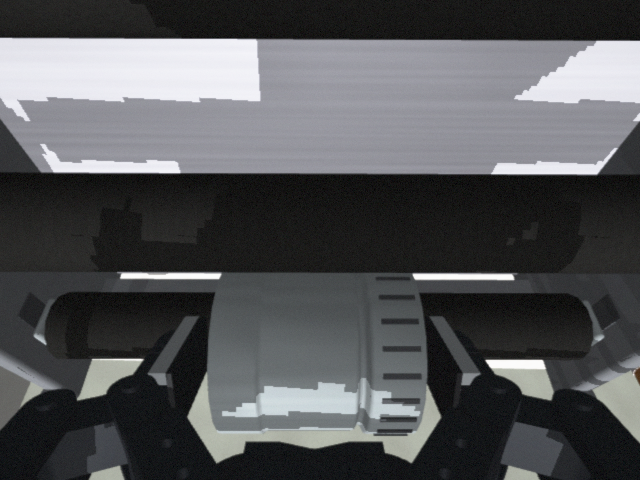

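>>> {"method": "carry_out", "body": {
  "steps": [0,0,-0.5,0,0,0,1,0,0,-1.5,0,0,0,1,0,0,-3,0,0,0,1,0,0,-3.5,0,0,0,1,0,0,-3.5,0,0,0,1,0,0,-3,0,0,0,1,0,0,0,0,0,0,1]
}}

```text
time_s: 9.3
eef_pos: [562.8, -169.8, 212.4]
ee_rot: [0.312, -0.028, 0.95, 0.006]
force: [-0.1, -0.6, 1.2]
grip_width: 0.999
```

Run:
```python
from plan import *
status()
im=cams.capture("wrist"); cv2.imwrite("pics/w8.png",im[:,:,::-1])
im=cams.capture("side"); cv2.imwrite("pics/s8.png",im[:,:,::-1])
p,R,_=cur(); plan(p,R,np.array([412.5,261.7,170]),ori(C[2],0),17,1,1)
```

```text
t 9.3 tcp [ 562.8 -169.8  212.4] lean 36.3 yaw 0.0573 yz -0.006 F [-0.1 -0.6  1.2] g 0.999
[0.7, 2.6, -0.3, 0.0, 0.4, 0.0, 1.0, 0.8, 2.6, -0.2, 0.0, 0.4, 0.0, 1.0, 0.7, 2.5, -0.2, 0.0, 0.5, 0.1, 1.0, 0.8, 2.6, -0.2, 0.0, 0.4, 0.0, 1.0, 0.8, 2.6, -0.1, 0.0, 0.4, 0.0, 1.0, 0.7, 2.6, -0.1, 0.0, 0.4, 0.0, 1.0, 0.8, 2.5, -0.1, 0.0, 0.5, 0.0, 1.0, 0.8, 2.6, -0.1, 0.0, 0.4, 0.0, 1.0, 0.8, 2.6, 0.0, 0.0, 0.4, 0.1, 1.0, 0.8, 2.6, 0.0, 0.0, 0.4, 0.0, 1.0, 0.8, 2.5, 0.0, 0.0, 0.5, 0.0, 1.0, 0.9, 2.6, 0.1, 0.0, 0.4, 0.0, 1.0, 0.8, 2.6, 0.0, 0.1, 0.4, 0.0, 1.0, 0.8, 2.5, 0.1, 0.0, 0.4, 0.0, 1.0, 0.8, 2.6, 0.2, 0.0, 0.5, 0.1, 1.0, 0.8, 2.6, 0.1, 0.0, 0.4, 0.0, 1.0, 0.8, 2.5, 0.2, 0.0, 0.4, 0.0, 1.0]
```

View pics/w8.png

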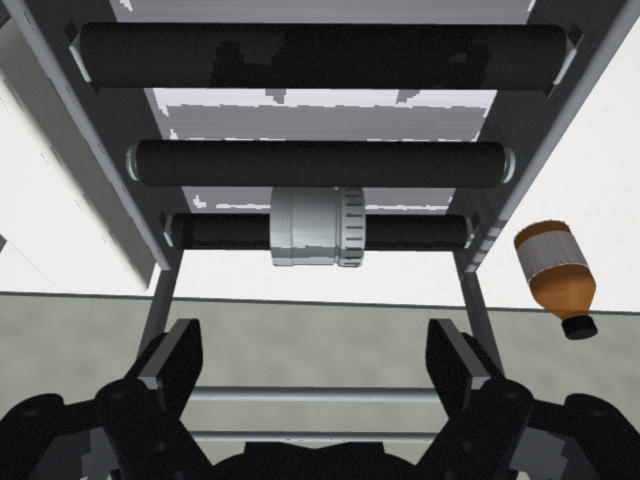

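View pics/s8.png

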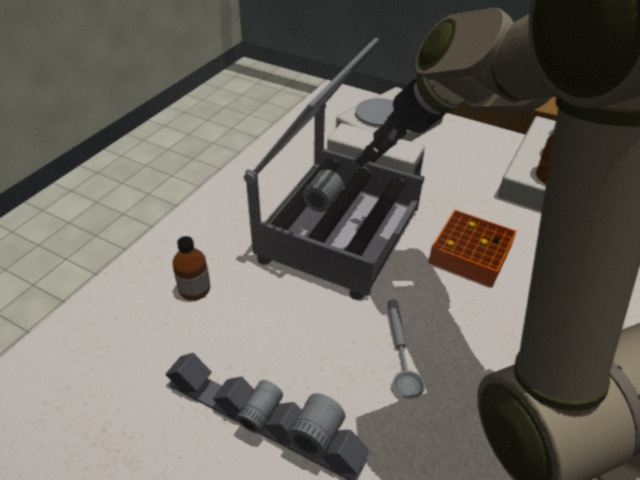

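>>> {"method": "carry_out", "body": {
  "steps": [0.7,2.6,-0.3,0,0.4,0,1,0.8,2.6,-0.2,0,0.4,0,1,0.7,2.5,-0.2,0,0.5,0.1,1,0.8,2.6,-0.2,0,0.4,0,1,0.8,2.6,-0.1,0,0.4,0,1,0.7,2.6,-0.1,0,0.4,0,1,0.8,2.5,-0.1,0,0.5,0,1,0.8,2.6,-0.1,0,0.4,0,1,0.8,2.6,0,0,0.4,0.1,1,0.8,2.6,0,0,0.4,0,1,0.8,2.5,0,0,0.5,0,1,0.9,2.6,0.1,0,0.4,0,1,0.8,2.6,0,0.1,0.4,0,1,0.8,2.5,0.1,0,0.4,0,1,0.8,2.6,0.2,0,0.5,0.1,1,0.8,2.6,0.1,0,0.4,0,1,0.8,2.5,0.2,0,0.4,0,1,0,0,0,0,0,0,1,0,0,0,0,0,0,1]
}}

```text
time_s: 10.98
eef_pos: [411.9, 262.6, 168.4]
ee_rot: [-0.001, -0.018, 1.0, -0.001]
force: [0.6, -0.4, 0.2]
grip_width: 0.999
```

Run:
```python
from plan import *
status(); p,R,_=cur(); im=cams.capture("wrist")
o=(255*(im[:,:,::-1]/255.)**.6).astype('uint8').copy()
for r,c in((30,(412.5,261.7,63)),(21,(502.5,268.8,51))):
    u=wproj(p,R,cylpts(np.array(c),C[2],r,64))
    for q in(u[:72],u[72:]): cv2.polylines(o,[np.int32(q)],True,(0,255,0),1)
cv2.imwrite("pics/w9.png",o)
```

```text
t 10.98 tcp [411.9 262.6 168.4] lean -0.12 yaw 0.0352 yz -0.002 F [ 0.6 -0.4  0.2] g 0.999
```

View pics/w9.png

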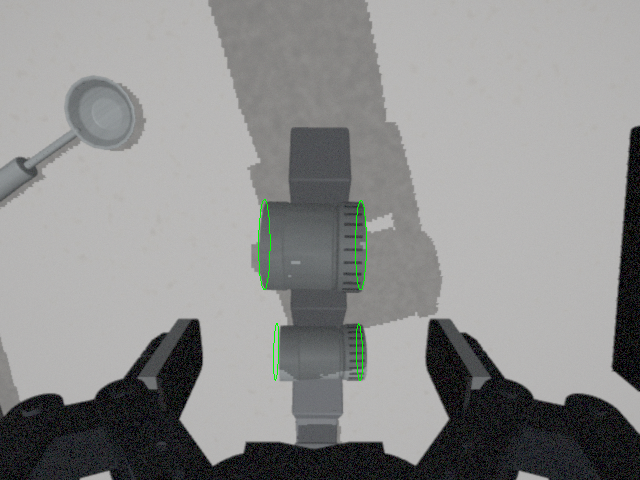

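>>> {"method": "carry_out", "body": {
  "steps": [-0.1,-0.1,2,0,0,0,1,0,0,3,0,0,0,1,0,0,3,0,0,0,1,0,0,2.5,0,0,0,1,0,0,1.5,0,0,0,1,0,0,0.5,0,0,0,1,0,0,0,0,0,0,1]
}}

```text
time_s: 11.62
eef_pos: [413.2, 259.7, 43.9]
ee_rot: [-0.001, -0.016, 1.0, -0.001]
force: [-0.4, -0.5, -0.1]
grip_width: 1.0
```

Run:
```python
from plan import *
status(); im=cams.capture("wrist"); cv2.imwrite("pics/w10.png",im[:,:,::-1]); status()
```

```text
t 11.62 tcp [413.2 259.7  43.9] lean -0.11 yaw 0.0316 yz -0.0021 F [-0.4 -0.5 -0.1] g 1.0
t 11.67 tcp [413.8 260.1  45. ] lean 0.0 yaw 0.0318 yz -0.0014 F [-0.1 -0.1 -0.1] g 0.999
```

View pics/w10.png

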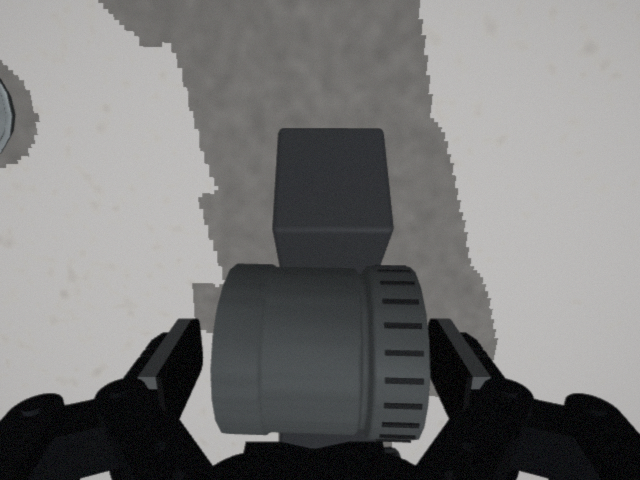

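>>> {"method": "carry_out", "body": {
  "steps": [0,0.2,0.1,0,0,0,1,0,0,0,0,0,0,1,0,0,0,0,0,0,0.5,0,0,0,0,0,0,0.2,0,0,0,0,0,0,0,0,0,0,0,0,0,-0.2,0,0,0,0,0,0,-0.2],
  "grip_force": 45
}}

```text
time_s: 12.25
eef_pos: [413.8, 263.0, 44.8]
ee_rot: [0.001, -0.016, 1.0, -0.0]
force: [-1.9, 0.6, 5.8]
grip_width: 0.744
```

Run:
```python
from plan import *
status()
```

```text
t 12.25 tcp [413.8 263.   44.8] lean 0.08 yaw 0.0328 yz -0.0004 F [-1.9  0.6  5.8] g 0.744
```

>>> {"method": "carry_out", "body": {
  "steps": [0,0,-0.5,0,0,0,-0.2,0,0,-1,0,0,0,-0.2,0,0,-2,0,0,0,-0.2,0,0,-3,0,0,0,-0.2,0,0,-3,0,0,0,-0.2,0,0,-3,0,0,0,-0.2,0,0,-3,0,0,0,-0.2,0,0,0,0,0,0,-0.2,0,0,0,0,0,0,-0.2]
}}

```text
time_s: 13.0
eef_pos: [413.5, 262.8, 199.8]
ee_rot: [0.001, -0.016, 1.0, -0.0]
force: [-0.6, -0.6, -6.3]
grip_width: 0.746
```

Run:
```python
from plan import *
status()
im=cams.capture("wrist"); cv2.imwrite("pics/w11.png",im[:,:,::-1])
p,R,_=cur()
t,o=tgt(-50,0.5,205,25,19.5); plan(p,R,t,o,18,-.2,1)
```

```text
t 13.0 tcp [413.5 262.8 199.8] lean 0.12 yaw 0.0326 yz -0.0008 F [-0.6 -0.6 -6.3] g 0.746
[-0.7, -2.4, 0.1, 0.0, -0.3, 0.0, -0.2, -0.8, -2.4, 0.0, 0.0, -0.3, 0.0, -0.2, -0.7, -2.5, 0.1, 0.0, -0.2, 0.0, -0.2, -0.7, -2.4, 0.2, 0.0, -0.3, -0.1, -0.2, -0.7, -2.4, 0.1, 0.0, -0.3, 0.0, -0.2, -0.7, -2.4, 0.1, 0.0, -0.3, 0.0, -0.2, -0.7, -2.5, 0.2, 0.0, -0.2, 0.0, -0.2, -0.7, -2.4, 0.2, 0.0, -0.3, 0.0, -0.2, -0.6, -2.4, 0.2, 0.0, -0.3, 0.0, -0.2, -0.7, -2.4, 0.2, 0.0, -0.3, 0.0, -0.2, -0.7, -2.5, 0.2, 0.0, -0.3, -0.1, -0.2, -0.6, -2.4, 0.3, -0.1, -0.2, 0.0, -0.2, -0.7, -2.4, 0.2, 0.0, -0.3, 0.0, -0.2, -0.6, -2.4, 0.3, 0.0, -0.3, 0.0, -0.2, -0.6, -2.5, 0.3, 0.0, -0.3, 0.0, -0.2, -0.6, -2.4, 0.3, 0.0, -0.3, 0.0, -0.2, -0.6, -2.4, 0.3, 0.0, -0.2, 0.0, -0.2, -0.6, -2.5, 0.3, 0.0, -0.3, -0.1, -0.2]
```

View pics/w11.png

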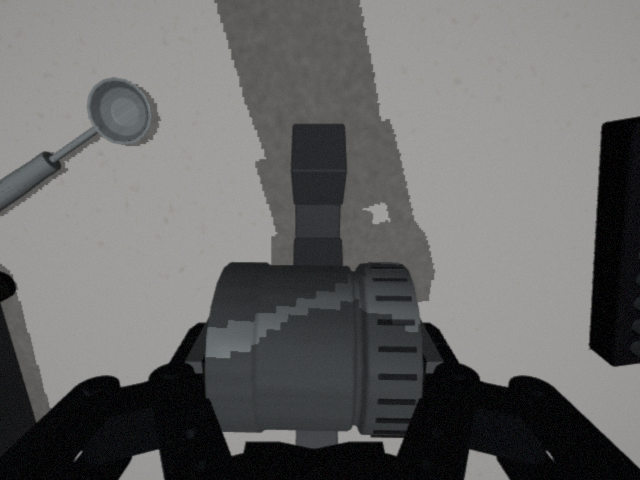

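>>> {"method": "carry_out", "body": {
  "steps": [-0.7,-2.4,0.1,0,-0.3,0,-0.2,-0.8,-2.4,0,0,-0.3,0,-0.2,-0.7,-2.5,0.1,0,-0.2,0,-0.2,-0.7,-2.4,0.2,0,-0.3,-0.1,-0.2,-0.7,-2.4,0.1,0,-0.3,0,-0.2,-0.7,-2.4,0.1,0,-0.3,0,-0.2,-0.7,-2.5,0.2,0,-0.2,0,-0.2,-0.7,-2.4,0.2,0,-0.3,0,-0.2,-0.6,-2.4,0.2,0,-0.3,0,-0.2,-0.7,-2.4,0.2,0,-0.3,0,-0.2,-0.7,-2.5,0.2,0,-0.3,-0.1,-0.2,-0.6,-2.4,0.3,-0.1,-0.2,0,-0.2,-0.7,-2.4,0.2,0,-0.3,0,-0.2,-0.6,-2.4,0.3,0,-0.3,0,-0.2,-0.6,-2.5,0.3,0,-0.3,0,-0.2,-0.6,-2.4,0.3,0,-0.3,0,-0.2,-0.6,-2.4,0.3,0,-0.2,0,-0.2,-0.6,-2.5,0.3,0,-0.3,-0.1,-0.2,0,0,0,0,0,0,-0.2,0,0,0,0,0,0,-0.2]
}}

```text
time_s: 14.72
eef_pos: [556.8, -168.8, 185.0]
ee_rot: [0.214, -0.028, 0.976, 0.008]
force: [0.2, 0.2, -6.0]
grip_width: 0.746
```

Run:
```python
from plan import *
status(); print(jarc(18.5))
from wo import go
go("pics/w12.png")
p,R,_=cur()
t,o=tgt(-36,0.4,114,25,18.5); plan(p,R,t,ori(.058,25),6,-.2,1)
```

```text
t 14.72 tcp [ 556.8 -168.8  185. ] lean 24.69 yaw 0.0583 yz 0.0036 F [ 0.2  0.2 -6. ] g 0.746
[-5.04045771e+01  1.02110340e-01  2.01797265e+02]
[0.4, 0.0, 1.4, 0.0, 0.0, 0.0, -0.2, 0.4, 0.0, 1.5, 0.0, 0.0, 0.0, -0.2, 0.4, -0.1, 1.4, 0.0, 0.0, 0.0, -0.2, 0.4, 0.0, 1.4, 0.0, 0.0, 0.0, -0.2, 0.4, 0.0, 1.5, 0.0, 0.0, 0.0, -0.2, 0.4, 0.0, 1.4, 0.0, 0.0, 0.0, -0.2]
```

View pics/w12.png

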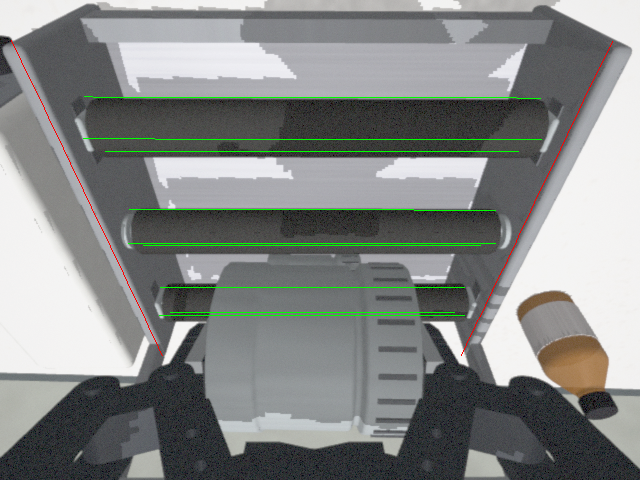

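Run:
```python
from plan import *
from scipy.optimize import least_squares
p,R,_=cur()
a=np.linspace(0,2*np.pi,181)
def edges(x,dv,dz=0):
    X=np.array([mw(x+16*np.cos(t),0,75+16*np.sin(t)) for t in a]); v=wproj(p+np.array([0,0,dz]),R,X)[:,1]+dv; return v.min(),v.max()
def f(q):
    m=edges(q[0],q[3],q[4]); r=edges(q[0]+q[1],q[3],q[4]); fr=edges(q[0]+q[2],q[3],q[4])
    return [m[0]-208,m[1]-254,r[0]-284.5,r[1]-320,fr[0]-97,fr[1]-157,q[3]/3,q[4]/2]
s=least_squares(f,[0,78,-75,0,0]); print(s.x,np.round(s.fun,2))
```

```text
[  3.90947145  78.54746596 -77.21512842  -0.42230185   0.42158984] [ 0.18 -0.2  -1.44  1.58  0.43 -0.5  -0.14  0.21]
```

>>> {"method": "carry_out", "body": {
  "steps": [0.4,0,1.4,0,0,0,-0.2,0.4,0,1.5,0,0,0,-0.2,0.4,0,1.4,0,0,0,-0.2,0.4,0,1.4,0,0,0,-0.2,0.4,0,1.5,0,0,0,-0.2,0.3,0,1.4,0,0,0,-0.2,0,0,0,0,0,0,-0.2,0,0,0,0,0,0,-0.2]
}}

```text
time_s: 15.43
eef_pos: [573.0, -166.1, 99.2]
ee_rot: [0.215, -0.03, 0.976, 0.008]
force: [0.5, -0.2, -4.9]
grip_width: 0.745
```

Run:
```python
from plan import *
status(); print(jarc(18.5)); p,R,_=cur(); print(R.inv().apply([0,0,-1]),R.inv().apply([1,0,0]))
```

```text
t 15.43 tcp [ 573.  -166.1   99.2] lean 24.83 yaw 0.0613 yz 0.0021 F [ 0.5 -0.2 -4.9] g 0.745
[-34.1887619    1.82622069 115.98202152]
[ 0.42065746 -0.00210201  0.90721711] [-0.9055703  -0.06124317  0.41975196]
```

>>> {"method": "carry_out", "body": {
  "steps": [0.21,-0.1,0.45,0,0,0,-0.2,0.25,0,0.41,0,0,0,-0.2,0,0,0,0,0,0,-0.2,0,0,0,0,0,0,-0.2]
}}

```text
time_s: 15.77
eef_pos: [572.9, -168.4, 90.3]
ee_rot: [0.216, -0.029, 0.976, 0.007]
force: [0.0, -0.4, -4.8]
grip_width: 0.748
```

Run:
```python
from plan import *
status(); print(jarc(18.5))
```

```text
t 15.77 tcp [ 572.9 -168.4   90.3] lean 24.95 yaw 0.06 yz 0.0007 F [ 0.  -0.4 -4.8] g 0.748
[-34.40321935  -0.34760437 107.05663152]
```

>>> {"method": "carry_out", "body": {
  "steps": [0.12,0,0.16,0,0,0,-0.2,0,0,0,0,0,0,-0.2,0,0,0,0,0,0,-0.2]
}}

```text
time_s: 16.02
eef_pos: [572.6, -168.5, 88.4]
ee_rot: [0.216, -0.029, 0.976, 0.007]
force: [0.4, -0.8, -5.0]
grip_width: 0.743
```

>>> {"method": "carry_out", "body": {
  "steps": [0.04,0,0.09,0,0,0,-0.2,0,0,0,0,0,0,-0.2,0,0,0,0,0,0,-0.2]
}}

```text
time_s: 16.27
eef_pos: [572.4, -168.5, 87.6]
ee_rot: [0.216, -0.029, 0.976, 0.007]
force: [-7.4, -0.1, 0.3]
grip_width: 0.743
```

>>> {"method": "carry_out", "body": {
  "steps": [0.04,0,0.09,0,0,0,-0.2,0,0,0,0,0,0,-0.2,0,0,0,0,0,0,-0.2]
}}

```text
time_s: 16.52
eef_pos: [572.2, -168.5, 86.7]
ee_rot: [0.216, -0.029, 0.976, 0.007]
force: [-10.2, 0.6, 2.2]
grip_width: 0.744
```

Run:
```python
from plan import *
status(); print(jarc(18.5))
```

```text
t 16.52 tcp [ 572.2 -168.5   86.7] lean 24.93 yaw 0.0603 yz 0.0005 F [-10.2   0.6   2.2] g 0.744
[-35.10474632  -0.44822099 103.42243678]
```

>>> {"method": "carry_out", "body": {
  "steps": [0.2,0,-0.2,0,0,0,-0.2,0,0,0,0,0,0,-0.2,0,0,0,0,0,0,-0.2]
}}

```text
time_s: 16.77
eef_pos: [570.0, -168.6, 87.3]
ee_rot: [0.216, -0.029, 0.976, 0.007]
force: [0.2, -0.1, -5.2]
grip_width: 0.743
```

Run:
```python
from plan import *
status(); print(jarc(18.5))
```

```text
t 16.77 tcp [ 570.  -168.6   87.3] lean 24.97 yaw 0.06 yz 0.0004 F [ 0.2 -0.1 -5.2] g 0.743
[-37.28613481  -0.45329832 104.10618789]
```

>>> {"method": "carry_out", "body": {
  "steps": [0.04,0,0.09,0,0,0,-0.2,0,0,0,0,0,0,-0.2,0,0,0,0,0,0,-0.2]
}}

```text
time_s: 17.02
eef_pos: [570.4, -168.7, 86.5]
ee_rot: [0.217, -0.029, 0.976, 0.007]
force: [2.7, 0.8, -3.8]
grip_width: 0.744
```

>>> {"method": "carry_out", "body": {
  "steps": [-0.05,0,0.02,0,0,0,-0.2,0,0,0,0,0,0,-0.2,0,0,0,0,0,0,-0.2]
}}

```text
time_s: 17.27
eef_pos: [570.6, -168.6, 86.3]
ee_rot: [0.216, -0.029, 0.976, 0.007]
force: [2.0, 0.6, -4.4]
grip_width: 0.746
```

>>> {"method": "carry_out", "body": {
  "steps": [-0.05,0,0.06,0,0,0,-0.2,0,0,0,0,0,0,-0.2,0,0,0,0,0,0,-0.2]
}}

```text
time_s: 17.52
eef_pos: [571.1, -168.4, 85.8]
ee_rot: [0.216, -0.029, 0.976, 0.007]
force: [-0.2, 0.1, -4.7]
grip_width: 0.746
```

>>> {"method": "carry_out", "body": {
  "steps": [0.02,0,0.05,0,0,0,-0.2,0,0,0,0,0,0,-0.2,0,0,0,0,0,0,-0.2]
}}

```text
time_s: 17.77
eef_pos: [571.2, -168.5, 85.5]
ee_rot: [0.216, -0.029, 0.976, 0.007]
force: [-3.8, 0.9, -1.5]
grip_width: 0.743
```

>>> {"method": "carry_out", "body": {
  "steps": [0.04,0,0.01,0,0,0,-0.2,0,0,0,0,0,0,-0.2,0,0,0,0,0,0,-0.2]
}}

```text
time_s: 18.02
eef_pos: [571.1, -168.5, 85.4]
ee_rot: [0.217, -0.029, 0.976, 0.007]
force: [-3.0, 1.9, 0.5]
grip_width: 0.747
```

>>> {"method": "carry_out", "body": {
  "steps": [0.03,0,-0.01,0,0,0,-0.2,0,0,0,0,0,0,-0.2,0,0,0,0,0,0,-0.2]
}}

```text
time_s: 18.27
eef_pos: [571.1, -168.5, 85.5]
ee_rot: [0.217, -0.029, 0.976, 0.007]
force: [1.5, 2.4, 0.2]
grip_width: 0.744
```

Run:
```python
from plan import *
status(); print(jarc(18.5))
im=cams.capture("wrist"); cv2.imwrite("pics/w13.png",im[:,:,::-1])
```

```text
t 18.27 tcp [ 571.1 -168.5   85.5] lean 25.01 yaw 0.0601 yz 0.0002 F [1.5 2.4 0.2] g 0.744
[-36.27616938  -0.40512711 102.23525818]
```

View pics/w13.png

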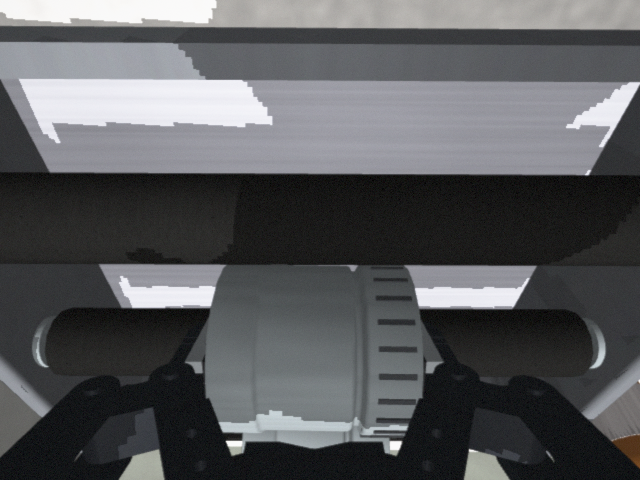

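>>> {"method": "carry_out", "body": {
  "steps": [0,0,0,0,0,0,0.5,0,0,0,0,0,0,0.7,0,0,0,0,0,0,0.9,0,0,0,0,0,0,0.9,0,0,0,0,0,0,0.9]
}}

```text
time_s: 18.73
eef_pos: [570.6, -168.8, 85.2]
ee_rot: [0.216, -0.029, 0.976, 0.007]
force: [0.0, -0.3, 0.1]
grip_width: 0.948
```

Run:
```python
from plan import *
status(); print(jarc(18.5))
im=cams.capture("wrist"); cv2.imwrite("pics/w14.png",im[:,:,::-1])
```

```text
t 18.73 tcp [ 570.6 -168.8   85.2] lean 24.96 yaw 0.0597 yz 0.0002 F [ 0.  -0.3  0.1] g 0.948
[-36.709881    -0.69950988 101.9532678 ]
```

View pics/w14.png

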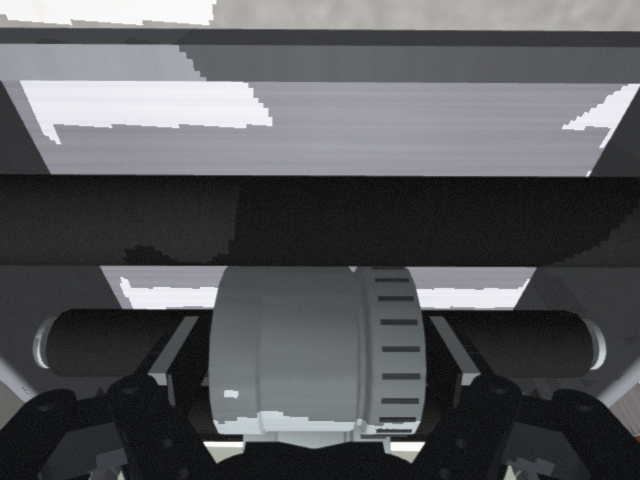

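>>> {"method": "carry_out", "body": {
  "steps": [0,0,-0.5,0,0,0,1,0,0,-1.5,0,0,0,1,0,0,-3,0,0,0,1,0,0,-3.5,0,0,0,1,0,0,-3.5,0,0,0,1,0,0,-3,0,0,0,1,0,0,0,0,0,0,1,0,0,0,0,0,0,1]
}}

```text
time_s: 19.45
eef_pos: [507.4, -172.9, 222.7]
ee_rot: [0.218, -0.029, 0.976, 0.006]
force: [-0.3, 0.1, -1.3]
grip_width: 1.005
```

Run:
```python
from plan import *
status()
im=cams.capture("wrist"); cv2.imwrite("pics/w15.png",im[:,:,::-1])
p,R,_=cur(); np.savez("p15.npz",p=p,R=R.as_matrix()); plan(p,R,np.array([503,269.3,160]),ori(C[2],0),17,1,1)
```

```text
t 19.45 tcp [ 507.4 -172.9  222.7] lean 25.11 yaw 0.0593 yz -0.0019 F [-0.3  0.1 -1.3] g 1.005
[0.0, 2.6, 0.4, 0.0, 0.3, 0.0, 1.0, 0.1, 2.6, 0.4, 0.0, 0.3, 0.0, 1.0, 0.0, 2.6, 0.3, 0.0, 0.3, 0.1, 1.0, 0.0, 2.6, 0.4, 0.0, 0.3, 0.0, 1.0, 0.0, 2.6, 0.4, 0.0, 0.3, 0.0, 1.0, 0.0, 2.6, 0.4, 0.0, 0.3, 0.0, 1.0, 0.0, 2.6, 0.4, 0.0, 0.3, 0.0, 1.0, 0.0, 2.6, 0.4, 0.0, 0.3, 0.0, 1.0, 0.0, 2.6, 0.3, 0.0, 0.2, 0.1, 1.0, 0.0, 2.6, 0.4, 0.0, 0.3, 0.0, 1.0, 0.0, 2.5, 0.4, 0.0, 0.3, 0.0, 1.0, -0.1, 2.6, 0.4, 0.0, 0.3, 0.0, 1.0, 0.0, 2.6, 0.4, 0.1, 0.3, 0.0, 1.0, -0.1, 2.6, 0.3, 0.0, 0.3, 0.1, 1.0, 0.0, 2.6, 0.4, 0.0, 0.3, 0.0, 1.0, 0.0, 2.6, 0.3, 0.0, 0.3, 0.0, 1.0, -0.1, 2.6, 0.4, 0.0, 0.3, 0.0, 1.0]
```

View pics/w15.png

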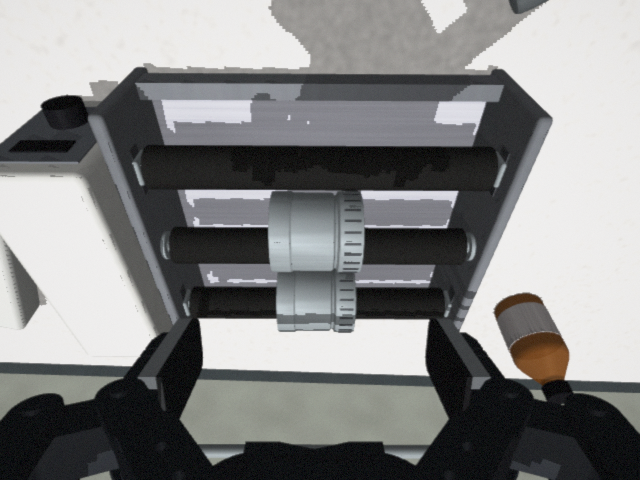

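>>> {"method": "carry_out", "body": {
  "steps": [0,2.6,0.4,0,0.3,0,1,0.1,2.6,0.4,0,0.3,0,1,0,2.6,0.3,0,0.3,0.1,1,0,2.6,0.4,0,0.3,0,1,0,2.6,0.4,0,0.3,0,1,0,2.6,0.4,0,0.3,0,1,0,2.6,0.4,0,0.3,0,1,0,2.6,0.4,0,0.3,0,1,0,2.6,0.3,0,0.2,0.1,1,0,2.6,0.4,0,0.3,0,1,0,2.5,0.4,0,0.3,0,1,-0.1,2.6,0.4,0,0.3,0,1,0,2.6,0.4,0.1,0.3,0,1,-0.1,2.6,0.3,0,0.3,0.1,1,0,2.6,0.4,0,0.3,0,1,0,2.6,0.3,0,0.3,0,1,-0.1,2.6,0.4,0,0.3,0,1,0,0,0,0,0,0,1,0,0,0,0,0,0,1]
}}

```text
time_s: 21.08
eef_pos: [502.4, 269.9, 157.9]
ee_rot: [-0.002, -0.018, 1.0, -0.002]
force: [-0.1, -0.3, -0.5]
grip_width: 1.004
```

Run:
```python
from plan import *
status(); p,R,_=cur(); im=cams.capture("wrist")
o=(255*(im[:,:,::-1]/255.)**.6).astype('uint8').copy()
for r,c in((21,(503,269.3,51)),):
    u=wproj(p,R,cylpts(np.array(c),C[2],r,64))
    for q in(u[:72],u[72:]): cv2.polylines(o,[np.int32(q)],True,(0,255,0),1)
cv2.imwrite("pics/w16.png",o); status()
```

```text
t 21.08 tcp [502.4 269.9 157.9] lean -0.18 yaw 0.0361 yz -0.0033 F [-0.1 -0.3 -0.5] g 1.004
t 21.13 tcp [502.7 269.  158.5] lean -0.13 yaw 0.0348 yz -0.0032 F [-0.5 -0.1  0.7] g 0.998
```

View pics/w16.png

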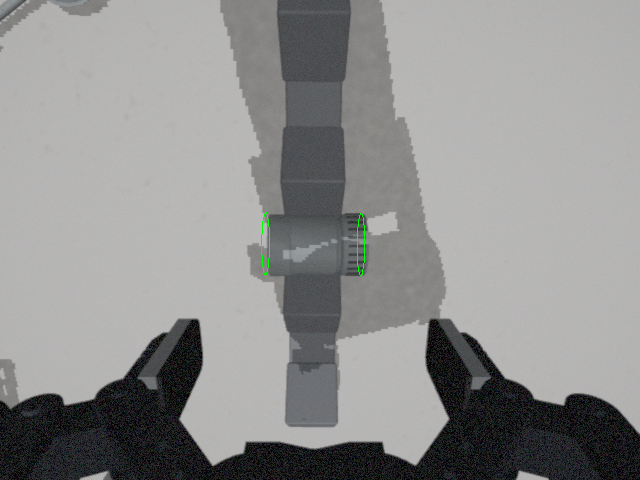

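>>> {"method": "carry_out", "body": {
  "steps": [0,0.2,2,0,0,0,1,0,0,3,0,0,0,1,0,0,2.5,0,0,0,1,0,0,1.3,0,0,0,1,0,0,0.7,0,0,0,1,0,0,0,0,0,0,1,0,0,0,0,0,0,1]
}}

```text
time_s: 21.72
eef_pos: [503.5, 270.4, 65.7]
ee_rot: [0.0, -0.017, 1.0, -0.001]
force: [-0.8, 0.1, 0.5]
grip_width: 1.0
```

Run:
```python
from plan import *
status(); im=cams.capture("wrist"); cv2.imwrite("pics/w17.png",im[:,:,::-1]); status()
```

```text
t 21.72 tcp [503.5 270.4  65.7] lean 0.04 yaw 0.0331 yz -0.0022 F [-0.8  0.1  0.5] g 1.0
t 21.77 tcp [503.7 270.6  66.2] lean 0.1 yaw 0.0332 yz -0.0019 F [ 0.1  0.3 -0. ] g 0.997
```

View pics/w17.png

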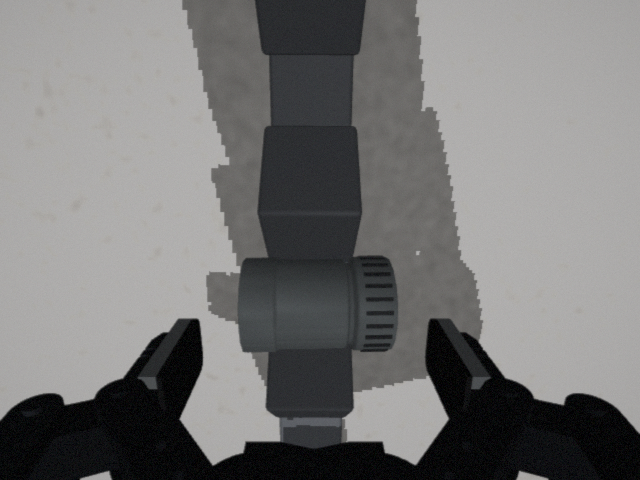

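>>> {"method": "carry_out", "body": {
  "steps": [0,0.15,1,0,0,0,1,0,0,1.2,0,0,0,1,0,0,0.8,0,0,0,1,0,0,0,0,0,0,1,0,0,0,0,0,0,1]
}}

```text
time_s: 22.18
eef_pos: [502.7, 272.1, 34.4]
ee_rot: [-0.001, -0.017, 1.0, -0.001]
force: [0.5, 0.6, 0.3]
grip_width: 1.001
```

Run:
```python
from plan import *
status(); im=cams.capture("wrist"); cv2.imwrite("pics/w18.png",im[:,:,::-1]); status()
```

```text
t 22.18 tcp [502.7 272.1  34.4] lean -0.07 yaw 0.0338 yz -0.0027 F [0.5 0.6 0.3] g 1.001
t 22.23 tcp [503.1 272.3  35. ] lean -0.01 yaw 0.0337 yz -0.0023 F [ 0.3  0.5 -0.1] g 1.002
```

View pics/w18.png

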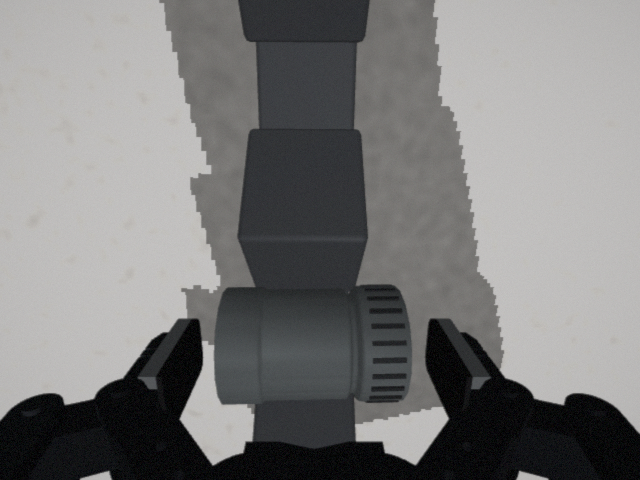

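>>> {"method": "carry_out", "body": {
  "steps": [0,0,-0.1,0,0,0,1,0,0,0,0,0,0,0.5,0,0,0,0,0,0,0.2,0,0,0,0,0,0,0,0,0,0,0,0,0,-0.2,0,0,0,0,0,0,-0.2],
  "grip_force": 40
}}

```text
time_s: 22.73
eef_pos: [503.3, 272.6, 37.0]
ee_rot: [0.001, -0.017, 1.0, -0.001]
force: [-2.4, 1.9, 5.5]
grip_width: 0.743
```

>>> {"method": "carry_out", "body": {
  "steps": [0,0,-0.5,0,0,0,-0.2,0,0,-1,0,0,0,-0.2,0,0,-2,0,0,0,-0.2,0,0,-3,0,0,0,-0.2,0,0,-3,0,0,0,-0.2,0,0,-3.5,0,0,0,-0.2,0,0,-3.5,0,0,0,-0.2,0,0,-3,0,0,0,-0.2,0,0,0,0,0,0,-0.2,0,0,0,0,0,0,-0.2]
}}

```text
time_s: 23.57
eef_pos: [503.3, 272.7, 232.7]
ee_rot: [0.001, -0.017, 1.0, -0.001]
force: [-0.7, -0.3, -4.2]
grip_width: 0.746
```

Run:
```python
from plan import *
status()
im=cams.capture("wrist"); cv2.imwrite("pics/w19.png",im[:,:,::-1])
p,R,_=cur()
t,o=tgt(-25,0.,225,36,14); print(t); plan(p,R,t,ori(.0585,36),18,-.2,1)
```

```text
t 23.57 tcp [503.3 272.7 232.7] lean 0.17 yaw 0.0337 yz -0.0016 F [-0.7 -0.3 -4.2] g 0.746
[ 582.6952836  -167.49868556  213.67376208]
[-0.4, -2.5, 0.1, 0.0, -0.4, 0.0, -0.2, -0.3, -2.4, 0.1, 0.0, -0.4, 0.0, -0.2, -0.4, -2.5, 0.1, 0.0, -0.4, 0.0, -0.2, -0.3, -2.4, 0.2, 0.0, -0.4, -0.1, -0.2, -0.3, -2.5, 0.1, 0.0, -0.4, 0.0, -0.2, -0.4, -2.5, 0.2, 0.0, -0.4, 0.0, -0.2, -0.3, -2.4, 0.2, 0.0, -0.4, 0.0, -0.2, -0.3, -2.5, 0.1, -0.1, -0.4, 0.0, -0.2, -0.3, -2.4, 0.2, 0.0, -0.4, 0.0, -0.2, -0.3, -2.5, 0.2, 0.0, -0.4, 0.0, -0.2, -0.3, -2.5, 0.2, 0.0, -0.4, -0.1, -0.2, -0.2, -2.4, 0.2, 0.0, -0.4, 0.0, -0.2, -0.3, -2.5, 0.2, 0.0, -0.4, 0.0, -0.2, -0.2, -2.5, 0.2, 0.0, -0.4, 0.0, -0.2, -0.2, -2.4, 0.3, 0.0, -0.4, 0.0, -0.2, -0.3, -2.5, 0.2, 0.0, -0.4, 0.0, -0.2, -0.2, -2.4, 0.2, 0.0, -0.4, -0.1, -0.2, -0.2, -2.5, 0.3, 0.0, -0.4, 0.0, -0.2]
```

View pics/w19.png

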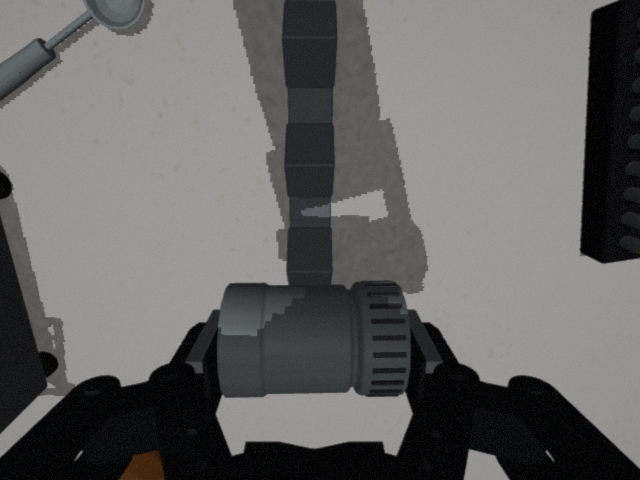

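>>> {"method": "carry_out", "body": {
  "steps": [-0.4,-2.5,0.1,0,-0.4,0,-0.2,-0.3,-2.4,0.1,0,-0.4,0,-0.2,-0.4,-2.5,0.1,0,-0.4,0,-0.2,-0.3,-2.4,0.2,0,-0.4,-0.1,-0.2,-0.3,-2.5,0.1,0,-0.4,0,-0.2,-0.4,-2.5,0.2,0,-0.4,0,-0.2,-0.3,-2.4,0.2,0,-0.4,0,-0.2,-0.3,-2.5,0.1,-0.1,-0.4,0,-0.2,-0.3,-2.4,0.2,0,-0.4,0,-0.2,-0.3,-2.5,0.2,0,-0.4,0,-0.2,-0.3,-2.5,0.2,0,-0.4,-0.1,-0.2,-0.2,-2.4,0.2,0,-0.4,0,-0.2,-0.3,-2.5,0.2,0,-0.4,0,-0.2,-0.2,-2.5,0.2,0,-0.4,0,-0.2,-0.2,-2.4,0.3,0,-0.4,0,-0.2,-0.3,-2.5,0.2,0,-0.4,0,-0.2,-0.2,-2.4,0.2,0,-0.4,-0.1,-0.2,-0.2,-2.5,0.3,0,-0.4,0,-0.2,0,0,0,0,0,0,-0.2,0,0,0,0,0,0,-0.2]
}}

```text
time_s: 25.28
eef_pos: [582.2, -167.7, 211.6]
ee_rot: [0.307, -0.028, 0.951, 0.009]
force: [0.6, 0.5, -2.6]
grip_width: 0.744
```

Run:
```python
from plan import *
status(); print(jarc(14))
im=cams.capture("wrist"); cv2.imwrite("pics/w20.png",im[:,:,::-1]); status()
p,R,_=cur()
t,o=tgt(2.3,-0.1,150,36,14); plan(p,R,t,ori(.0588,36),6,-.2,2)
```

```text
t 25.28 tcp [ 582.2 -167.7  211.6] lean 35.73 yaw 0.0581 yz -0.0001 F [ 0.6  0.5 -2.6] g 0.744
[-2.54309989e+01 -1.96194123e-01  2.22959427e+02]
t 25.33 tcp [ 582.5 -166.8  212.2] lean 35.77 yaw 0.0596 yz -0.0006 F [ 0.2  0.6 -2. ] g 0.745
[0.35, -0.01, 1.26, 0.0, -0.01, 0.0, -0.2, 0.34, -0.02, 1.26, 0.0, 0.0, 0.0, -0.2, 0.35, -0.01, 1.26, 0.0, -0.01, 0.01, -0.2, 0.35, -0.02, 1.26, 0.0, 0.0, 0.0, -0.2, 0.34, -0.01, 1.26, 0.0, -0.01, 0.0, -0.2, 0.35, -0.02, 1.27, 0.0, -0.01, 0.0, -0.2]
```

View pics/w20.png

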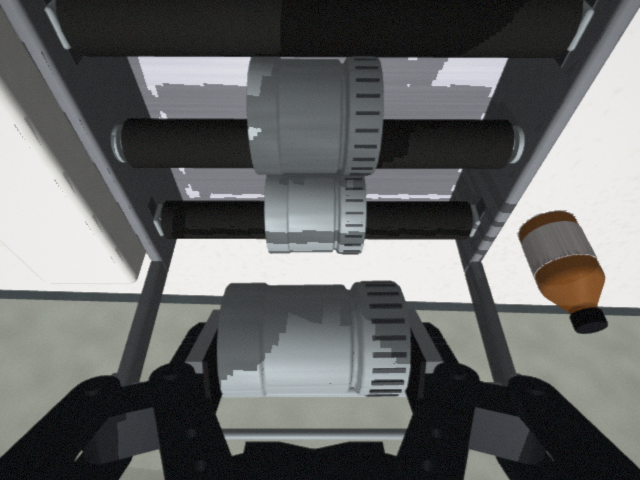

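>>> {"method": "carry_out", "body": {
  "steps": [0.35,0,1.26,0,0,0,-0.2,0.35,0,1.26,0,0,0,-0.2,0.35,0,1.26,0,0,0,-0.2,0.35,0,1.26,0,0,0,-0.2,0.35,0,1.26,0,0,0,-0.2,0.35,0.05,1.2,0,0,0,-0.2,0,0,0,0,0,0,-0.2,0,0,0,0,0,0,-0.2]
}}

```text
time_s: 26.0
eef_pos: [610.2, -164.3, 140.3]
ee_rot: [0.308, -0.029, 0.951, 0.009]
force: [0.4, 0.1, -2.4]
grip_width: 0.742
```

Run:
```python
from plan import *
status(); print(jarc(14))
im=cams.capture("wrist"); cv2.imwrite("pics/w21.png",im[:,:,::-1]); status()
im=cams.capture("side"); cv2.imwrite("pics/s21.png",im[:,:,::-1])
crop("pics/s21.png","pics/s21c.png",235,130,200,170,4)
```

```text
t 26.0 tcp [ 610.2 -164.3  140.3] lean 35.87 yaw 0.0613 yz -0.0018 F [ 0.4  0.1 -2.4] g 0.742
[  2.62894935   1.66873807 151.60061575]
t 26.05 tcp [ 610.4 -164.7  141.1] lean 35.95 yaw 0.0608 yz -0.0027 F [-0.2  0.6 -1.5] g 0.746
```

View pics/w21.png

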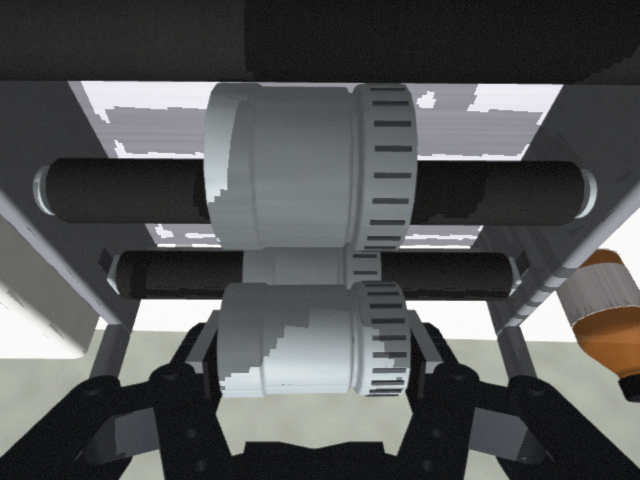

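View pics/s21c.png

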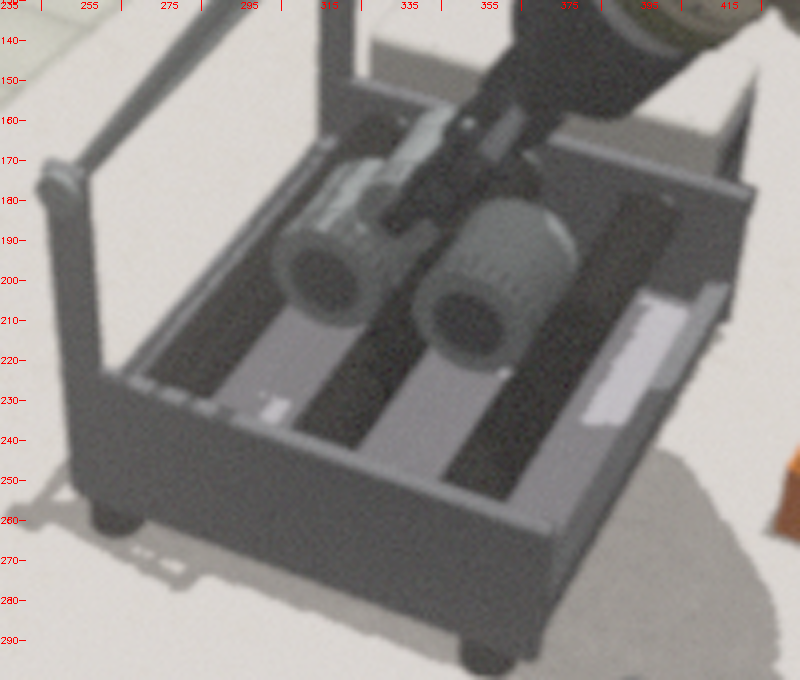

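>>> {"method": "carry_out", "body": {
  "steps": [0.24,-0.1,0.32,0,0,0,-0.2,0.24,0,0.32,0,0,0,-0.2,0.18,0,0.24,0,0,0,-0.2,0,0,0,0,0,0,-0.2,0,0,0,0,0,0,-0.2]
}}

```text
time_s: 26.52
eef_pos: [610.1, -166.3, 129.7]
ee_rot: [0.309, -0.029, 0.951, 0.008]
force: [-0.5, 1.0, -2.4]
grip_width: 0.741
```

Run:
```python
from plan import *
status(); print(jarc(14))
```

```text
t 26.52 tcp [ 610.1 -166.3  129.7] lean 35.94 yaw 0.06 yz -0.0025 F [-0.5  1.  -2.4] g 0.741
[  2.45189109  -0.31589229 140.98692609]
```

>>> {"method": "carry_out", "body": {
  "steps": [0.12,0,0.16,0,0,0,-0.2,0,0,0,0,0,0,-0.2,0,0,0,0,0,0,-0.2]
}}

```text
time_s: 26.77
eef_pos: [610.2, -166.3, 127.8]
ee_rot: [0.309, -0.029, 0.951, 0.008]
force: [-0.1, 0.5, -2.6]
grip_width: 0.743
```

>>> {"method": "carry_out", "body": {
  "steps": [0.06,0,0.08,0,0,0,-0.2,0,0,0,0,0,0,-0.2,0,0,0,0,0,0,-0.2]
}}

```text
time_s: 27.02
eef_pos: [610.2, -166.3, 126.8]
ee_rot: [0.309, -0.029, 0.951, 0.008]
force: [0.0, 0.0, -2.5]
grip_width: 0.743
```

>>> {"method": "carry_out", "body": {
  "steps": [0.06,0,0.08,0,0,0,-0.2,0,0,0,0,0,0,-0.2,0,0,0,0,0,0,-0.2]
}}

```text
time_s: 27.27
eef_pos: [610.2, -166.3, 125.8]
ee_rot: [0.309, -0.029, 0.951, 0.008]
force: [0.1, 0.4, -1.7]
grip_width: 0.745
```

>>> {"method": "carry_out", "body": {
  "steps": [0.04,0,0.06,0,0,0,-0.2,0,0,0,0,0,0,-0.2,0,0,0,0,0,0,-0.2]
}}

```text
time_s: 27.52
eef_pos: [610.3, -166.3, 125.3]
ee_rot: [0.309, -0.029, 0.951, 0.008]
force: [-1.2, -0.0, -1.6]
grip_width: 0.742
```

>>> {"method": "carry_out", "body": {
  "steps": [0.05,0,0.02,0,0,0,-0.2,0,0,0,0,0,0,-0.2,0,0,0,0,0,0,-0.2]
}}

```text
time_s: 27.77
eef_pos: [610.0, -166.4, 124.9]
ee_rot: [0.309, -0.029, 0.951, 0.008]
force: [-1.9, 0.4, 0.8]
grip_width: 0.746
```

>>> {"method": "carry_out", "body": {
  "steps": [0.02,0,-0.01,0,0,0,-0.2,0,0,0,0,0,0,-0.2,0,0,0,0,0,0,-0.2]
}}

```text
time_s: 28.02
eef_pos: [609.7, -166.4, 124.6]
ee_rot: [0.309, -0.029, 0.951, 0.008]
force: [-1.9, -0.6, -0.3]
grip_width: 0.75
```

Run:
```python
from plan import *
status(); print(jarc(14))
im=cams.capture("wrist"); cv2.imwrite("pics/w22.png",im[:,:,::-1]); status()
im=cams.capture("side"); cv2.imwrite("pics/s22.png",im[:,:,::-1])
crop("pics/s22.png","pics/s22c.png",235,130,200,150,4)
```

```text
t 28.02 tcp [ 609.7 -166.4  124.6] lean 35.96 yaw 0.06 yz -0.0029 F [-1.9 -0.6 -0.3] g 0.75
[  1.99191269  -0.3890903  135.95258508]
t 28.07 tcp [ 609.7 -166.3  124.6] lean 35.95 yaw 0.06 yz -0.0029 F [-0.9 -0.4 -0.2] g 0.744
```

View pics/w22.png

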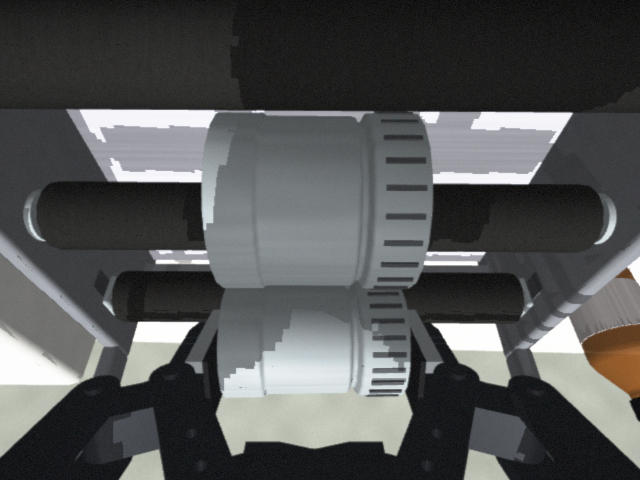

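View pics/s22c.png

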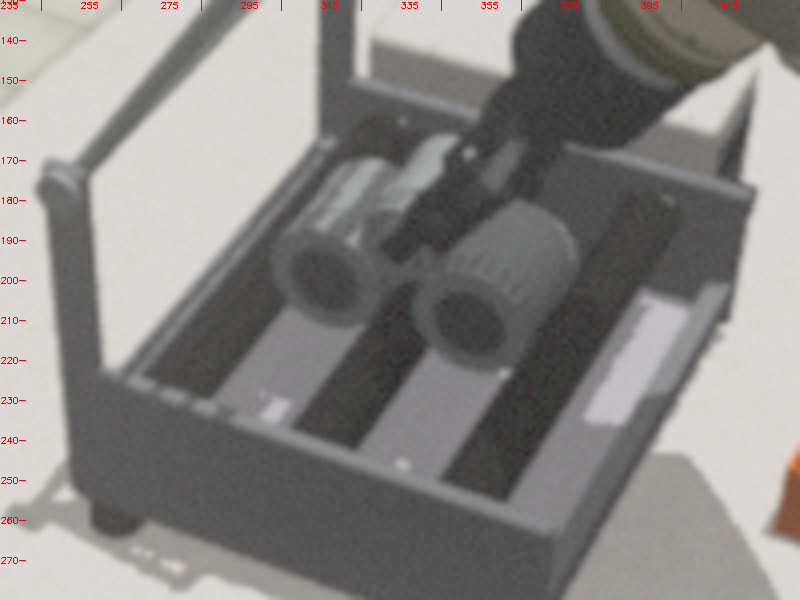

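>>> {"method": "carry_out", "body": {
  "steps": [-0.12,0,-0.16,0,0,0,-0.2,0,0.05,0,0,0,0,-0.2,0,0,0,0,0,0,-0.2,0.06,0,0.08,0,0,0,-0.2,0,0,0,0,0,0,-0.2,0,0,0,0,0,0,-0.2]
}}

```text
time_s: 28.62
eef_pos: [609.6, -165.7, 125.4]
ee_rot: [0.309, -0.029, 0.951, 0.008]
force: [0.1, -0.1, -2.6]
grip_width: 0.743
```

>>> {"method": "carry_out", "body": {
  "steps": [0.04,0,0.05,0,0,0,-0.2,0,0,0,0,0,0,-0.2,0,0,0,0,0,0,-0.2]
}}

```text
time_s: 28.87
eef_pos: [609.6, -165.8, 124.9]
ee_rot: [0.309, -0.029, 0.951, 0.008]
force: [-0.8, -0.4, -2.7]
grip_width: 0.744
```

>>> {"method": "carry_out", "body": {
  "steps": [0.03,0,0.03,0,0,0,-0.2,0,0,0,0,0,0,-0.2,0,0,0,0,0,0,-0.2]
}}

```text
time_s: 29.12
eef_pos: [609.6, -165.9, 124.7]
ee_rot: [0.309, -0.029, 0.951, 0.008]
force: [-0.3, -0.7, -1.9]
grip_width: 0.742
```

>>> {"method": "carry_out", "body": {
  "steps": [0.03,0,0.03,0,0,0,-0.2,0,0,0,0,0,0,-0.2,0,0,0,0,0,0,-0.2]
}}

```text
time_s: 29.37
eef_pos: [609.6, -165.9, 124.4]
ee_rot: [0.309, -0.029, 0.951, 0.008]
force: [-2.5, 0.0, 1.6]
grip_width: 0.748
```

>>> {"method": "carry_out", "body": {
  "steps": [0.02,0,-0.03,0,0,0,-0.2,0,0,0,0,0,0,-0.2,0,0,0,0,0,0,-0.2]
}}

```text
time_s: 29.62
eef_pos: [609.3, -165.9, 124.4]
ee_rot: [0.309, -0.029, 0.951, 0.008]
force: [1.6, 0.8, -0.3]
grip_width: 0.746
```

Run:
```python
from plan import *
status(); print(jarc(14))
im=cams.capture("wrist"); cv2.imwrite("pics/w23.png",im[:,:,::-1]); status()
```

```text
t 29.62 tcp [ 609.3 -165.9  124.4] lean 35.98 yaw 0.0599 yz -0.003 F [ 1.6  0.8 -0.3] g 0.746
[1.68640461e+00 1.09719049e-01 1.35732897e+02]
t 29.67 tcp [ 609.3 -165.9  124.4] lean 35.98 yaw 0.0599 yz -0.0029 F [ 1.5 -0.1 -0.5] g 0.743
```

View pics/w23.png

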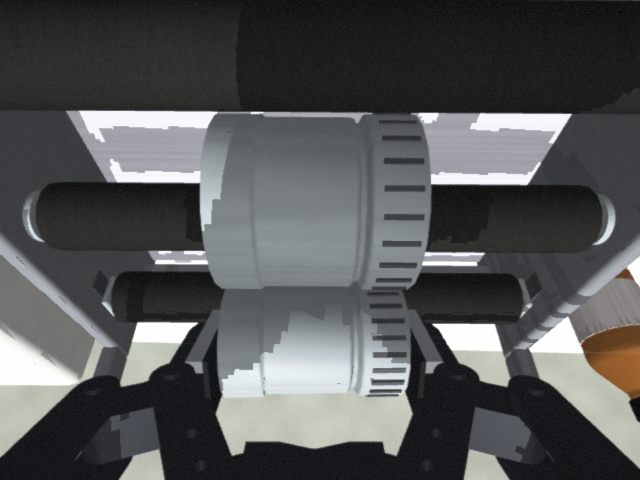

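>>> {"method": "carry_out", "body": {
  "steps": [0,0,0,0,0,0,0.52,0,0,0,0,0,0,0.6,0,0,0,0,0,0,0.8,0,0,0,0,0,0,0.9,0,0,0,0,0,0,0.9]
}}

```text
time_s: 30.08
eef_pos: [609.2, -165.9, 124.3]
ee_rot: [0.309, -0.029, 0.951, 0.008]
force: [1.0, -0.4, 0.0]
grip_width: 0.952
```

Run:
```python
from plan import *
status(); print(jarc(14))
im=cams.capture("wrist"); cv2.imwrite("pics/w24.png",im[:,:,::-1]); status()
```

```text
t 30.08 tcp [ 609.2 -165.9  124.3] lean 35.96 yaw 0.0601 yz -0.0028 F [ 1.  -0.4  0. ] g 0.952
[  1.52608606   0.15974409 135.61129166]
t 30.13 tcp [ 609.2 -165.9  124.3] lean 35.96 yaw 0.0601 yz -0.0029 F [ 0.  -0.6  0.3] g 0.95
```

View pics/w24.png

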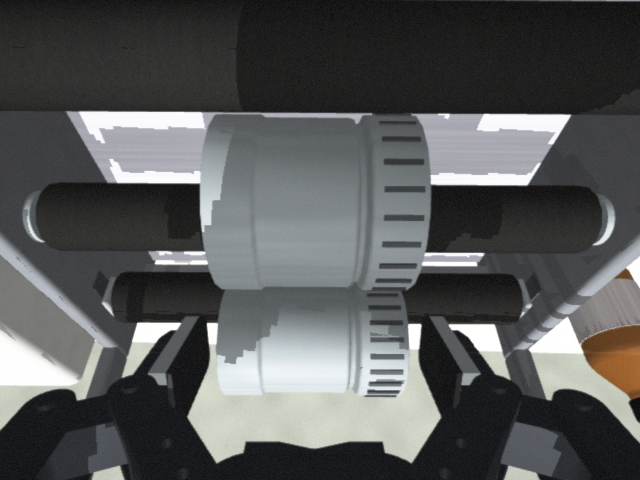

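>>> {"method": "carry_out", "body": {
  "steps": [0,0,-0.3,0,0,0,1,0,0,-0.8,0,0,0,1,0,0,-2,0,0,0,1,0,0,-3,0,0,0,1,0,0,-3.5,0,0,0,1,0,0,-3.5,0,0,0,1,0,0,-3,0,0,0,1,0,0,0,0,0,0,1,0,0,0,0,0,0,1]
}}

```text
time_s: 30.88
eef_pos: [514.3, -171.6, 256.4]
ee_rot: [0.31, -0.029, 0.95, 0.007]
force: [0.6, -0.8, 0.2]
grip_width: 1.002
```

Run:
```python
from plan import *
status()
for n in("wrist","side","top"):
    im=cams.capture(n); cv2.imwrite(f"pics/{n}25.png",im[:,:,::-1])
crop("pics/side25.png","pics/s25c.png",235,100,200,150,4)
status()
```

```text
t 30.88 tcp [ 514.3 -171.6  256.4] lean 36.09 yaw 0.0589 yz -0.0055 F [ 0.6 -0.8  0.2] g 1.002
t 31.03 tcp [ 514.6 -170.9  253.6] lean 35.88 yaw 0.0602 yz -0.0016 F [-0.   0.3  0. ] g 1.002
```

View pics/wrist25.png

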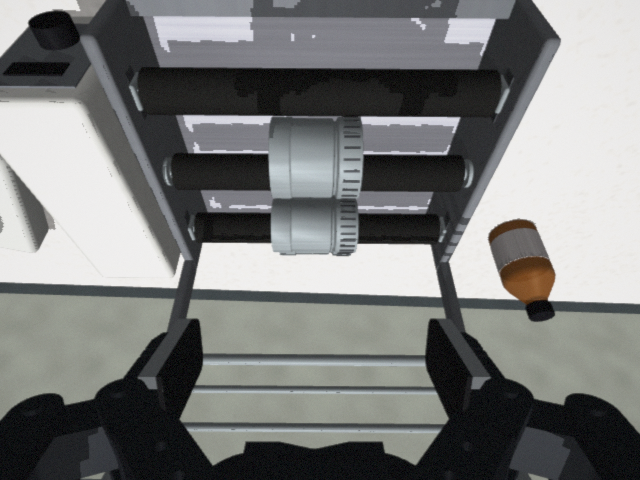

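View pics/s25c.png

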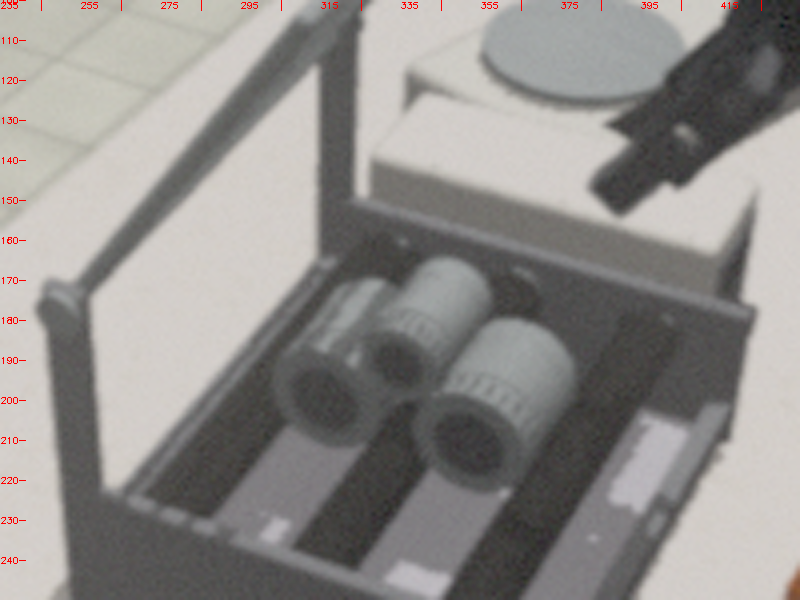

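View pics/top25.png

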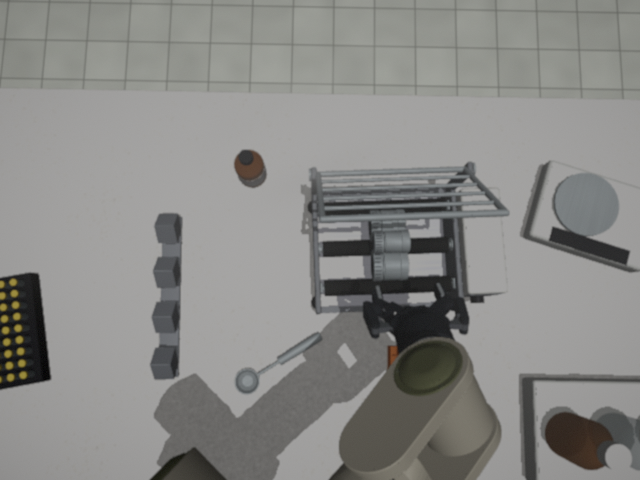

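```bash
python3 -c "
from rig import finish_job
print(finish_job())"
```

```text
the job is handed in; nothing more can be done
None
```

The mill is loaded and the job is handed in, at about 31 s of the 72 s allowed. One large jar went into the rear gap first, with the tool leaning 36° under the guard. The second went into the front gap, and the small jar is saddled across both.

- **Seating:** I felt each jar down in steps of 1 to 2 mm, then under 1 mm near contact. I corrected sideways until the rollers or jars carried about its weight, leaving no more than about 2 N on the tool, and only then let go.
- **Contact:** The highest contact force was about 10 N. That came when the front jar touched the middle roller off-centre, because I sent two steps down without reading the force between them; I backed off and re-centred it.
- **Last checks:** The final side, wrist and top pictures show all three jars resting on their seats. Their ends are in line to about 1 mm, as measured in the wrist pictures. The top picture shows the guard, bottle and scoop where they were. The vial box is mostly hidden behind the arm there, so I did not confirm it by eye, but the arm never went near it low down. The gripper was well clear, with no force on it.
- **Disagreement:** The wrist camera placed the rollers 4 to 6 mm further back than the top camera did, so I settled their positions by feel instead.

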